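# Hook the chip tray out from under the pipe saw box

## Robot

A 6-joint arm with a two-finger parallel gripper is mounted at the origin on the work surface; the furniture and walls round the work are solid. World frame = base frame: x ahead of the robot, y to its left, z up, the work surface at z = 0. Lengths are in mm, angles in degrees, forces in N, time in s.
With the tool pointing down it reaches from about 350 to 850 mm from the base axis. Payload 8.1 kg.
Tool frame: the origin (TCP) lies on the centre line of the jaws, within the pads' length; the fingertips stand 8 mm ahead of it and the grasp point (between the pads) lies 11 mm behind it; x points along the fingers, z is the direction in which the jaws open and shut, and the axes are right-handed (so a half turn about x gives the same grasp; the last joint's range is limited). The gripper opens to 85 mm and grips with 20 to 120 N. Pads are 22 mm wide; open, the fingers measure 114 mm over their backs; the gripper's body (76 mm by 85 mm) begins 54 mm behind the grasp point. The pads swing forward as they close: fully open they stand 13 mm farther back than shut.
Start: joints at [-70.497, 7.471, 85.268, -0, 87.261, -4.893], TCP at [247.85, -546.421, 239.292] pointing down, gripper open.
Joint ranges: [-169.43, 169.43], [-51.17, 129.36], [1.28, 143.12], [-76.62, 256.62], [0, 156.53], [-152.29, 152.29]. Speed limits (degrees/s): [136.94, 136.94, 159.86, 180, 180, 180].

## Interface

Orientations are given as [roll, pitch, yaw] about the fixed x, y, z axes, in that order (R = Rz(yaw) Ry(pitch) Rx(roll)).
In Python, from bench import r, vision, order gives the robot as it stands. The module is installed in compiled form; this text tells all that it offers.
- The arm moves only by the shell command python3 -m jog 'ROWS' [FORCE]. ROWS is JSON, a list of rows, each a list of 3 entries, a list of its own where there are three numbers: the shift along the world's x, y, z in m, then the turn, a rotation vector about the world's x, y, z in rad, then the opening, from -1 (shut) to 1 (fully open). A call has 1 to 5 rows; each row is the pose to reach, as a shift and turn from the pose commanded when the call began; what a row does not reach only later rows make up. A row lasts 1/12 s, in which the tool goes at most 41.7 mm and 7.16 degrees, less where a joint would pass 70% of its speed; a pose out of reach is approached as far as the arm can. A call with a gripper value outside its range is refused whole. The fingers move at their own pace and stop on an object; FORCE is the grip in N (left out, the last holds). Time passes only in rows, so rows that repeat a pose let the fingers close. It gives the time, the measured TCP pose, the force and the opening at its end, in the units of the state.
- r.sense(): the state, without advancing time (a new reading comes with each control period).
- vision.snapshot(name): name is "scene" or "top" or "wrist"; returns the picture (400x640x3 uint8, red, green, blue); there is no depth.
- vision.camera_model(name): a dict with "fov_y" (degrees; the focal length in pixels is half the picture's height over the tangent of half this angle, whatever the lens; pixels are square), "cx", "cy" (the principal point, pixels), "world_to_cam" (4x4, takes a point from world to camera coordinates). Camera axes: x right, y down, z forward; pixel columns grow to the right and rows downward; lengths in mm; the calibration is good to about 2 mm. A picture is of the moment at which its call begins: read the wrist's pose just before it. camera_model takes no time and is no camera call; for the wrist camera it gives the pose at the moment of the call.
- order.hand_in(): hands the job in, once; it reports no verdict.
The state is a dict: "time": time; "joint_pos": joint angles; "qd": joint speeds; "joint_efforts": joint torques, N m; "tool_pos": TCP position; "tcp_rot": TCP orientation; "ft_force": force on the tool from outside, world axes, zero at the start; "wrist_torque": the same for the moment, N m; "finger_gap": finger opening in mm.
Only numpy, scipy, OpenCV 4.12 (cv2) and the standard library are available. Lean on these libraries where they do the work, as an engineer would, in place of code of your own. Each camera call takes 0.05 s, during which the arm holds its last target.

## Task

The chip tray under the pipe saw box needs emptying: press the black catch on its ledge so that the tray is let go, then reach the hook in under the ledge, catch the tray's loop and draw the tray out to its stop, pulling it with the hook only and never with the gripper. Then unhook it and lay the hook down flat on the bench, clear of the tray, which stays out. Leave the oil bottle and the white elbow where they are.

Things in the scene. Friction and masses are not known exactly. Their poses are not given: they have to be found in the camera images.
- saw_base: Fixed grey steel pipe saw box, 150x150 mm, bed top 95 mm high; on its back half an aluminium mitre channel with a blue pipe, 147 mm high. Origin: centre of its underside, on the bench. Its -x axis points out of the front, where the tray comes out; +y is left for one who faces the front. The bed overhangs the front as a ledge, x -75 to -15 mm, underside z 85 mm (z 73 mm at side flanges, y +-72).
- chip_tray: Steel tray in saw_base, front plate 126 mm wide, z 13 to 75 mm; slides out along saw_base -x by 60 mm to a stop. Axes and, when shut, origin as saw_base. Latched at the start; let go, a kicker moves it out 12 mm, where it stays; then about 2 N friction plus 25 N per m/s. A small strike sticks out 31 mm ahead of the plate at y -44 to -52, z 60 to 74 mm, below the catch.
- eye (a point): Centre of the upright bar of the tray's loop handle, hidden under the ledge: a U of 7 mm round bar in the tray's middle upright plane (y 0), here at z 50 mm; bar centre 32 mm ahead of the front plate and, when shut, 24 mm behind the ledge's edge. Its legs are level, at z 30 and 70 mm, so the loop is open to both sides, 33 mm clear in height. Axes as saw_base.
- catch_top (a point): Centre of the top of the black round catch cap, 25 mm wide, on the ledge near its front right corner (for one who faces the front), 115 mm above the bench. Pressed straight down it moves 10 mm to a stop; it lets the tray go at 7 mm (4 to 5 N) and springs back up. Axes as saw_base.
- hook_grip (a point): Centre of the hook's wooden handle, 80 long x 28 wide x 18 mm high, flat on the bench. Its x axis runs along the tool to the crook, z up; a 6 mm steel rod leaves it at x 40 mm at this height. 0.15 kg, mostly handle. Near it are fixed: a blue pipe 110 mm high (x under 0.435, y over 0.32) and a cream disc 28 mm high, 120 mm wide, at (0.565, 0.415). With the tray out, bench round (0.488, 0.333) is free.
- hook_crook (a point): Centre of the hook's half-round crook, at x 115, y -9, z 0 mm from hook_grip, same axes. 6 mm bar, centre-line radius 9 mm, in the tool's x-y plane (level when it lies flat): the rod comes in at y 0, rounds the far end (outermost 12 mm beyond this point) and ends at y -18 mm, its tip 6 mm short of this point. The crook opens back towards the handle; the loop's bar fits in it with 2 mm to spare.
- oil_bottle: Yellow bottle with black cap, 44 mm wide, 120 mm high, standing on the bench on the robot's side of the saw box; origin at the centre of its underside. To be left alone.
- elbow_white: White plastic pipe elbow, 59x59x42 mm, lying on the bench near the bottle; origin at the centre of its underside. To be left alone.

How it is judged (in metres and radians):
On the way, in this order (a step that is already met when the one before it is completed fails the run):
1. the catch has let the tray go: it stands at least 6 mm out (x of eye in the frame of saw_base below -0.057 m), for 0.2 s.
2. the tray is on its way out, at least 30 mm, with its loop in the crook of the hook (x of eye in the frame of saw_base below -0.081 m and distance between eye and hook_crook below 0.022 m), for 0.1 s.
3. the tray is out to its stop, within 10 mm (x of eye in the frame of saw_base below -0.101 m), for 0.2 s.
At the end, for the whole second after the job is handed in: The tray is out to its stop within 10 mm; the hook lies flat on the bench (handle centre below 14 mm, crook below 18 mm, tilted under 0.12 rad), released, its crook at least 30 mm to the side of the loop's bar (x of eye in the frame of saw_base below -0.101 m and height (world z) of hook_grip below 0.014 m and height (world z) of hook_crook below 0.018 m and angle between hook_grip's own z axis and vertical below 0.12 rad and horizontal distance between hook_crook and eye above 0.03 m); the robot touches nothing.
It fails at once if the fingers touch the tray with more than 2 N, or the rest of the gripper or arm with more than 8 N (contact force between the fingers and chip_tray above 2 N or contact force between the arm and chip_tray above 8 N).
It fails at once if the bottle or the elbow is shifted by more than 30 mm (distance of any of oil_bottle, elbow_white from where it was at the start of the episode above 0.03 m).
It also fails if it takes over 56 s, if anything falls off the work surface, if the arm or the gripper's body presses on something with over 40 N, if the wrist force passes 120 N, or if a joint passes its speed limit or range.

## Working session

There is one attempt and no reset: what is moved stays moved. The work goes in short steps, Python scripts to look and compute and a shell command to move; the robot and the scene stay as the last step left them, time stands still between calls to the robot, and variables do not carry over. Pictures are saved under pics/ and viewed, and the job is handed in when it is done.

```bash
ls; mkdir -p pics
python3 - <<'E'
from bench import r,vision,order
import cv2
s=r.sense();print(s)
for n in("scene","top","wrist"):
    im=vision.snapshot(n);cv2.imwrite(f"pics/a_{n}.png",im[:,:,::-1]);m=vision.camera_model(n);print(n,m)
E
```

```text
pics
{'time': 0.0, 'joint_pos': array([-7.04963483e+01,  7.51613333e+00,  8.53306004e+01,  1.40659687e-03,
        8.72615054e+01, -4.89286566e+00]), 'qd': array([ 0.04731222, -0.04748786,  0.1319754 , -0.00567559,  0.03256603,
        0.02322189]), 'joint_efforts': array([-1.12927777e-03, -5.69405115e+01, -5.00552130e+01, -2.99183712e-04,
        1.50368165e-02,  1.18925661e-05]), 'tool_pos': array([ 247.67709508, -545.89618319,  238.2210726 ]), 'tcp_rot': array([174.36351984,  89.89175182, 108.75996871]), 'ft_force': array([-0.17344113,  0.54846798,  1.3752822 ]), 'wrist_torque': array([0.0169802 , 0.0531936 , 0.04267299]), 'finger_gap': 85.57082265180614}
scene {'fov_y': 52.6143149400548, 'cx': 317.44515695555106, 'cy': 197.64692097424336, 'world_to_cam': array([[-3.79626058e-01,  9.25107178e-01,  7.79519984e-03,
        -3.32054230e+01],
       [ 6.18243851e-01,  2.59952149e-01, -7.41754286e-01,
        -2.40193442e+02],
       [-6.88228594e-01, -2.76769921e-01, -6.70626434e-01,
         1.29461681e+03],
       [ 0.00000000e+00,  0.00000000e+00,  0.00000000e+00,
         1.000000
[... 196 characters left out ...]
      [-9.78832544e-01,  3.95884968e-02, -2.00797416e-01,
         4.50093258e+02],
       [ 2.00656034e-01, -7.55383678e-03, -9.79632633e-01,
         8.72886120e+02],
       [ 0.00000000e+00,  0.00000000e+00,  0.00000000e+00,
         1.00000000e+00]])}
wrist {'fov_y': 64.46549161892274, 'cx': 315.25052055356394, 'cy': 198.39458524028723, 'world_to_cam': array([[ 4.12104806e-01, -9.11132268e-01, -2.76005302e-03,
        -5.98479847e+02],
       [-8.65868195e-01, -3.92571245e-01,  3.10096899e-01,
        -3.88818547e+01],
       [-2.83622808e-01, -1.25402580e-01, -9.50700950e-01,
         3.81220779e+02],
       [ 0.00000000e+00,  0.00000000e+00,  0.00000000e+00,
         1.00000000e+00]])}
```

View pics/a_scene.png

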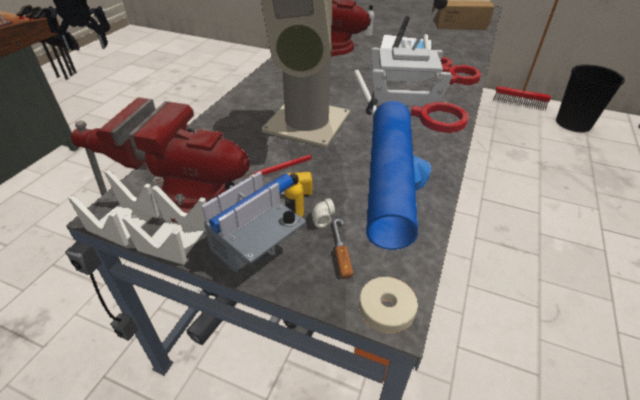

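View pics/a_top.png

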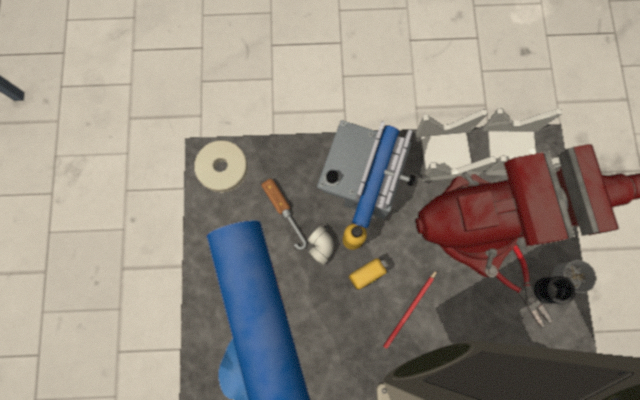

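View pics/a_wrist.png

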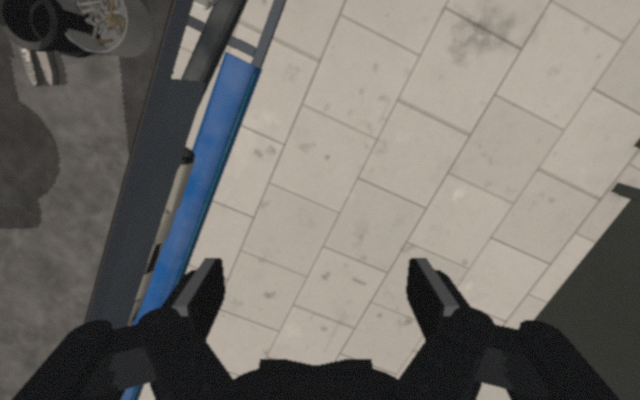

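The scene picture shows the saw box at about (255,225) with its black catch at (288,216), the yellow bottle at (298,190), the elbow at (323,212), and the hook running from (345,265) to (337,222). In the top picture the catch is at (333,177), the hook handle at (275,195), the crook at (301,246), the elbow at (320,245) and the bottle at (355,237). I'll enlarge these areas next.

```bash
cat > h.py <<'E'
import numpy as np,cv2
from bench import vision,r
def K(m):
    f=200/np.tan(np.radians(m['fov_y'])/2);return f,m['cx'],m['cy']
def ray(m,u,v):
    f,cx,cy=K(m);T=m['world_to_cam'];R=T[:3,:3];c=-R.T@T[:3,3]
    d=R.T@np.array([(u-cx)/f,(v-cy)/f,1]);return c,d/np.linalg.norm(d)
def onz(m,u,v,z):
    c,d=ray(m,u,v);return c+d*(z-c[2])/d[2]
def two(m1,p1,m2,p2):
    c1,d1=ray(m1,*p1);c2,d2=ray(m2,*p2)
    A=np.stack([d1,-d2],1);t=np.linalg.lstsq(A,c2-c1,rcond=None)[0]
    a=c1+t[0]*d1;b=c2+t[1]*d2;return (a+b)/2,np.linalg.norm(a-b)
def proj(m,p):
    f,cx,cy=K(m);q=m['world_to_cam']@np.append(p,1);return f*q[0]/q[2]+cx,f*q[1]/q[2]+cy
E
python3 - <<'E'
import cv2
a=cv2.imread('pics/a_top.png')[110:270,240:440];cv2.imwrite('pics/b_top.png',cv2.resize(a,None,fx=4,fy=3.75,interpolation=cv2.INTER_CUBIC) if 0 else cv2.resize(a,None,fx=3.75,fy=3.75,interpolation=cv2.INTER_CUBIC))
a=cv2.imread('pics/a_scene.png')[160:290,200:370];cv2.imwrite('pics/b_scene.png',cv2.resize(a,None,fx=4.5,fy=4.5,interpolation=cv2.INTER_CUBIC))
E
```

```text
(no output)
```

View pics/b_top.png

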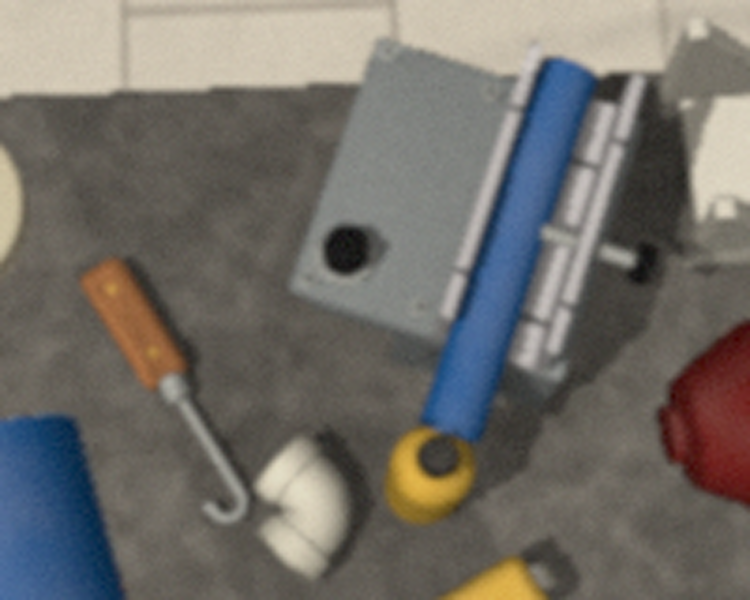

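View pics/b_scene.png

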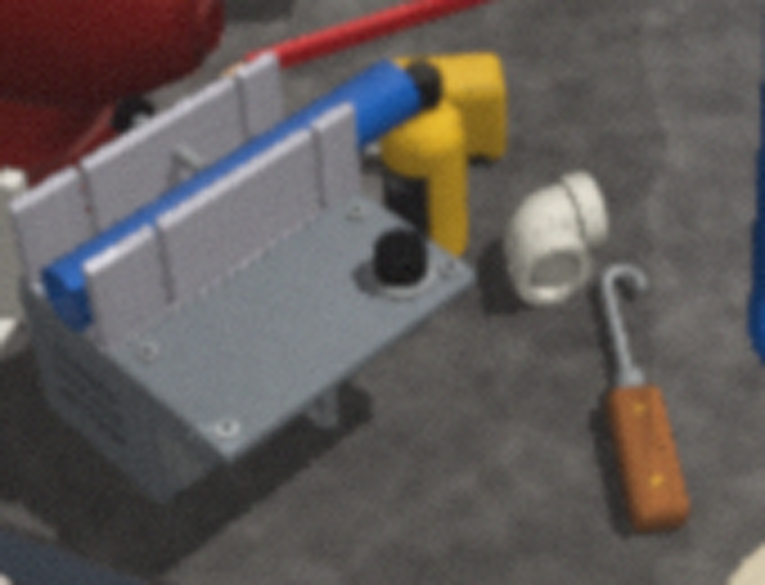

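In the enlarged top view the bed's front edge runs from the near corner (293,290) to the far corner (380,42), with the catch at (347,250). The handle's ends are at (102,272) and (165,378), the crook bend is near (225,510), and the elbow lies close to it at (305,505). Next I'll measure these.

Run:
```python
from h import *
mt=vision.camera_model('top');ms=vision.camera_model('scene')
im=cv2.imread('pics/a_top.png');sc=cv2.imread('pics/a_scene.png')
def T(u,v): return 240+(u+.5)/3.75-.5,110+(v+.5)/3.75-.5
def S(u,v): return 200+(u+.5)/4.5-.5,160+(v+.5)/4.5-.5
print('corners top z95', onz(mt,*T(293,290),95)[:2],onz(mt,*T(380,40),95)[:2])
print('corners scene z95', onz(ms,*S(472,272),95)[:2],onz(ms,*S(232,460),95)[:2])
print('rear right bottom-ish z95', onz(mt,*T(563,385),95))
# catch
print('catch', onz(mt,*T(347,249),115), onz(ms,*S(400,246),115), two(mt,T(347,249),ms,S(400,246)))
# handle mask
hsv=cv2.cvtColor(im,cv2.COLOR_BGR2HSV)
for nm,I,m,box in(('top',im,mt,(250,170,300,225)),('scene',sc,ms,(325,240,360,285))):
    h=cv2.cvtColor(I,cv2.COLOR_BGR2HSV);M=cv2.inRange(h,(3,110,60),(18,255,255))
    Z=np.zeros_like(M);x0,y0,x1,y1=box;Z[y0:y1,x0:x1]=M[y0:y1,x0:x1]
    ys,xs=np.nonzero(Z);P=np.array([onz(m,x,y,12 )[:2] for x,y in zip(xs,ys)]);
    rc=cv2.minAreaRect(P.astype(np.float32));print(nm,len(xs),P.mean(0),rc)
print('crook ring top', [onz(mt,*T(*p),9)[:2].round(1) for p in((225,500),(178,395),(240,490),(207,507),(243,510),(222,522))])
print('crook scene',[onz(ms,*S(*p),9)[:2].round(1) for p in((624,283),(632,380),(610,280),(640,284),(624,266))])
# bottle and elbow
for p in((432,480),(440,455)):print('bot',onz(mt,*T(*p),110))
print('botcap',two(mt,T(440,455),ms,S(424,85)))
for p in((300,435),(262,490),(260,535),(318,580),(350,500),(305,505)):print('elb',onz(mt,*T(*p),21)[:2])
```

```text
corners top z95 [489.58541031 208.86479959] [625.52687355 157.03676781]
corners scene z95 [490.22358029 207.33873345] [628.85556342 159.62907252]
rear right bottom-ish z95 [433.80199379  72.38670458  95.        ]
catch [504.91459833 180.54508224 115.        ] [505.72186138 179.03947269 115.        ] (array([505.30335064, 179.75276743, 114.75155049]), np.float64(1.6788056453732858))
top 455 [495.92297041 300.56668395] ((495.52496337890625, 300.25482177734375), (77.9463882446289, 28.275896072387695), 30.46310806274414)
scene 406 [496.4382473  299.09347562] ((495.12677001953125, 298.6116638183594), (85.12981414794922, 28.269363403320312), 29.748598098754883)
crook ring top [array([392.4, 251.4]), array([453. , 276.1]), array([397.7, 242.9]), array([388.9, 261.5]), array([386.4, 241.5]), array([380.2, 253.4])]
crook scene [array([389.4, 248.6]), array([450.9, 275.4]), array([390.1, 241.1]), array([386.8, 256.5]), array([377.6, 244.3])]
bot [385.51065366 143.39207049 110.        ]
bot [397.91259941 138.70768206 110.        ]
botcap (array([397.02017219, 139.80905484, 114.05374604]), np.float64(1.6212677225513192))
elb [425.39663582 208.20152533]
elb [395.60040468 230.31148614]
elb [370.86805348 232.26461579]
elb [345.08028851 201.53345418]
elb [388.11758581 182.13941705]
elb [386.35782161 206.98019943]
```

```bash
cat >> h.py <<'E'
from scipy.spatial.transform import Rotation as Ro
FR=np.array([.341,.940,0]);YS=np.array([.940,-.341,0]);MID=np.array([558.5,183.2,0]);C0=MID-75*FR
def saw(x,y,z): return C0-FR*x+YS*y+np.array([0,0,z])
def tosaw(p): d=np.asarray(p)-C0; return np.array([-d@FR,d@YS,d[2]])
def st():
    s=r.sense();R=Ro.from_euler('xyz',s['tcp_rot'],degrees=True).as_matrix()
    j=np.degrees(np.arctan2(R[1,2],R[0,2]))
    print('t',round(s['time'],2),'tcp',s['tool_pos'].round(1),'fing',R[:,0].round(3),'jaw',R[:,2].round(3),'jawyaw',round(j,2),'F',s['ft_force'].round(1),'gap',round(s['finger_gap'],1),'q',s['joint_pos'].round(1));return s,R
E
python3 - <<'E'
from h import *
st()
for n in('scene','top'):
    m=vision.camera_model(n)
    for p in((0,0,0),(248,-546,239),(430,-50,0),tuple(saw(-54,-49,115)),tuple(saw(-51,0,50)),(488,333,0),(565,415,28),(435,320,110)):print(n,np.round(p),np.round(proj(m,p)))
E
```

```text
t 0.15 tcp [ 247.7 -546.   238.5] fing [-0.     0.001 -1.   ] jaw [ 0.413 -0.911 -0.001] jawyaw -65.61 F [ 0.4  0.5 -1.2] gap 85.3 q [-70.5   7.5  85.3  -0.   87.3  -4.9]
scene [0 0 0] [307. 123.]
scene [ 248 -546  239] [89. 50.]
scene [430 -50   0] [220. 203.]
scene [505. 180. 115.] [289. 214.]
scene [550. 161.  50.] [272. 248.]
scene [488 333   0] [359. 267.]
scene [565 415  28] [389. 300.]
scene [435 320 110] [365. 212.]
top [0 0 0] [436. 440.]
top [ 248 -546  239] [813. 297.]
top [430 -50   0] [441. 220.]
top [505. 180. 115.] [332. 176.]
top [550. 161.  50.] [340. 163.]
top [488 333   0] [261. 201.]
top [565 415  28] [220. 164.]
top [435 320 110] [260. 215.]
```

```bash
python3 -m jog '[[[0,0.04,0.04],[0,0,0.05],-1],[[0.01,0.075,0.07],[0,0,0.1],-1],[[0.02,0.11,0.1],[0,0,0.15],-1],[[0.03,0.145,0.13],[0,0,0.2],-1],[[0.045,0.18,0.15],[0,0,0.25],-1]]' 30
python3 -m jog '[[[0.015,0.037,0],[0,0,0.06],-1],[[0.03,0.074,0],[0,0,0.12],-1],[[0.045,0.111,0],[0,0,0.18],-1],[[0.06,0.148,0],[0,0,0.24],-1],[[0.075,0.185,0],[0,0,0.3],-1]]'
python3 -m jog '[[[0.015,0.037,0],[0,0,0.05],-1],[[0.03,0.074,0],[0,0,0.1],-1],[[0.045,0.111,0],[0,0,0.15],-1],[[0.06,0.148,0],[0,0,0.2],-1],[[0.075,0.185,0],[0,0,0.248],-1]]'
python3 -c "
from h import *
st()"
```

```text
time: 0.57
tool_pos: [283.2, -390.5, 373.6]
tcp_rot: [-22.8, 90.0, -74.0]
ft_force: [1.2, -0.5, 0.1]
finger_gap: 25.2
time: 0.98
tool_pos: [358.7, -204.8, 371.9]
tcp_rot: [17.0, 90.0, -16.9]
ft_force: [0.8, 0.1, -0.0]
finger_gap: -0.1
time: 1.4
tool_pos: [433.7, -19.5, 372.0]
tcp_rot: [4.2, 90.0, -15.5]
ft_force: [0.4, -1.2, 0.5]
finger_gap: -0.1
t 1.4 tcp [433.7 -19.5 372. ] fing [ 0. -0. -1.] jaw [ 0.941 -0.338  0.   ] jawyaw -19.74 F [ 0.4 -1.2  0.5] gap -0.1 q [ -9.4 -19.4  96.6  -0.  102.8  10.4]
```

```bash
python3 -m jog '[[[0.0,0.0,0],[0,0,0],-1]]'
python3 -c "
from h import *
s,R=st()
print(saw(-53.6,-48.9,115)-s['tool_pos'])
m=vision.camera_model('wrist');cv2.imwrite('pics/c_wrist.png',vision.snapshot('wrist')[:,:,::-1]);print(proj(m,saw(-53.6,-48.9,115)))"
```

```text
time: 1.48
tool_pos: [434.7, -15.4, 371.5]
tcp_rot: [107.1, 89.8, 87.8]
ft_force: [0.0, -0.2, -0.2]
finger_gap: 0.3
t 1.48 tcp [434.7 -15.4 371.5] fing [ 0.     0.003 -1.   ] jaw [ 0.944 -0.331 -0.001] jawyaw -19.3 F [ 0.  -0.2 -0.2] gap 0.3 q [ -8.9 -19.2  96.5   0.2 102.7  10.4]
[  70.52951529  195.13241563 -256.54570627]
(np.float64(316.98707712714946), np.float64(-31.36135076758626))
```

View pics/c_wrist.png

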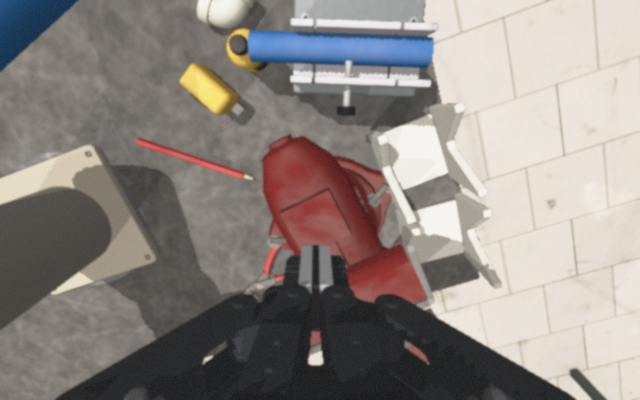

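The shut fingers hang at (315,270) over the vise. The saw box is at (360,45) with its pipe, and the bottle's cap is at (240,45). Nothing is in the way at this height, so I'll go on towards the catch.

```bash
python3 -m jog '[[[0.015,0.035,0],[0,0,-0.005],-1],[[0.03,0.07,0],[0,0,-0.01],-1],[[0.045,0.105,0],[0,0,-0.01],-1],[[0.05,0.125,0],[0,0,-0.01],-1],[[0.05,0.125,0],[0,0,-0.01],-1]]'
python3 -c "
from h import *
s,R=st()
print(saw(-53.6,-48.9,115)-s['tool_pos'])
m=vision.camera_model('wrist');cv2.imwrite('pics/d_wrist.png',vision.snapshot('wrist')[:,:,::-1]);
for p in (saw(-53.6,-48.9,115),saw(-75,-75,95),saw(-75,75,95),(495.7,299.8,18)):print(proj(m,p))"
```

```text
time: 1.95
tool_pos: [483.9, 105.9, 371.1]
tcp_rot: [170.5, 89.9, 150.2]
ft_force: [0.6, -0.3, -0.6]
finger_gap: -0.0
t 1.95 tcp [483.9 105.9 371.1] fing [-0.002  0.001 -1.   ] jaw [ 0.938 -0.347 -0.002] jawyaw -20.33 F [ 0.6 -0.3 -0.6] gap -0.0 q [ 6.400e+00 -9.600e+00  8.850e+01  1.000e-01  1.012e+02  2.670e+01]
[  21.31833316   73.86949874 -256.07833738]
(np.float64(310.47179883297724), np.float64(98.59506488313994))
(np.float64(289.01354397510335), np.float64(80.12560864673185))
(np.float64(412.7295323195258), np.float64(79.06879912122731))
(np.float64(273.87668533777065), np.float64(13.6338747559914))
```

View pics/d_wrist.png

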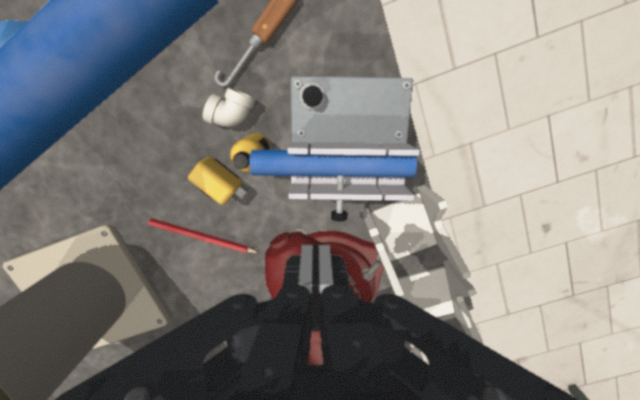

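The catch shows at (312,97), predicted (310.5,98.6). The front corners at (291,78) and (412,79) also match their predictions, so the saw frame holds. Now over the catch and down.

```bash
python3 -c "
from h import *
m=vision.camera_model('wrist');im=cv2.imread('pics/d_wrist.png')
print(onz(m,312.5,96.5,115),onz(m,291,77,95),onz(m,412.5,78,95))"
python3 -m jog '[[[0.01,0.037,-0.02],[0,0,0],-1],[[0.0215,0.072,-0.05],[0,0,0],-1],[[0.0215,0.073,-0.09],[0,0,0],-1],[[0.0215,0.073,-0.13],[0,0,0],-1],[[0.0215,0.073,-0.17],[0,0,0],-1]]'
python3 -m jog '[[[0,0,-0.03],[0,0,0],-1],[[0,0,-0.045],[0,0,0],-1],[[0,0,-0.045],[0,0,0],-1]]'
python3 -c "
from h import *
s,R=st()
print(saw(-53.6,-48.9,115)-s['tool_pos'])
cv2.imwrite('pics/e_scene.png',cv2.resize(vision.snapshot('scene')[130:290,180:380,::-1],None,fx=3.5,fy=3.5))"
```

```text
[507.99453773 179.08930881 115.        ] [491.28889749 209.18576368  95.        ] [628.78110301 156.78376249  95.        ]
time: 2.42
tool_pos: [505.3, 175.3, 200.7]
tcp_rot: [0.4, 89.9, -20.1]
ft_force: [1.2, -0.5, 0.3]
finger_gap: 0.0
time: 2.67
tool_pos: [502.0, 173.7, 152.0]
tcp_rot: [-141.8, 89.5, -162.4]
ft_force: [-0.9, 0.1, -0.5]
finger_gap: 0.0
t 2.67 tcp [502.  173.7 152. ] fing [-0.008 -0.003 -1.   ] jaw [ 0.936 -0.351 -0.007] jawyaw -20.57 F [-0.9  0.1 -0.5] gap 0.0 q [ 13.6   0.7 101.7  -0.   78.2  34.2]
[  3.25091424   6.02408475 -36.95170808]
```

View pics/e_scene.png

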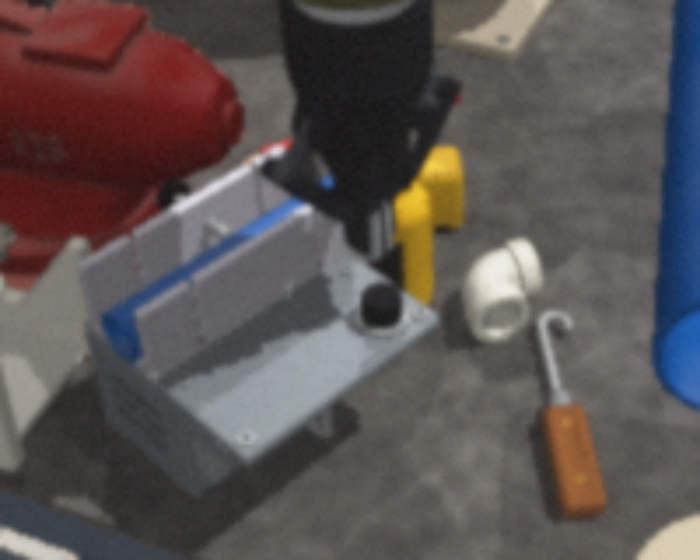

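The shut fingertips hang near (375,250), just above and behind the catch at (380,305). I need to shift about +4.5, +6 mm and descend.

```bash
python3 -m jog '[[[0.0045,0.006,0],[0,0,0],-1],[[0.0045,0.006,-0.015],[0,0,0],-1],[[0.0045,0.006,-0.022],[0,0,0],-1],[[0.0045,0.006,-0.022],[0,0,0],-1]]'
python3 -c "
from h import *
st()"
```

```text
time: 3.05
tool_pos: [509.8, 182.2, 135.2]
tcp_rot: [-73.9, 90.0, -94.4]
ft_force: [-0.5, 0.0, -0.6]
finger_gap: -0.1
t 3.05 tcp [509.8 182.2 135.2] fing [-0. -0. -1.] jaw [ 0.937 -0.35   0.   ] jawyaw -20.48 F [-0.5  0.  -0.6] gap -0.1 q [ 14.2   2.7 101.4  -0.   75.9  34.7]
```

```bash
python3 -m jog '[[[-0.003,-0.004,0],[0,0,0],-1],[[-0.003,-0.004,-0.008],[0,0,0],-1],[[-0.003,-0.004,-0.012],[0,0,0],-1],[[-0.003,-0.004,-0.015],[0,0,0],-1],[[-0.003,-0.004,-0.015],[0,0,0],-1]]'
python3 -m jog '[[[0,0,-0.002],[0,0,0],-1],[[0,0,-0.003],[0,0,0],-1],[[0,0,-0.004],[0,0,0],-1],[[0,0,-0.004],[0,0,0],-1],[[0,0,-0.004],[0,0,0],-1]]'
python3 -c "
from h import *
st()"
```

```text
time: 3.47
tool_pos: [506.8, 178.3, 120.0]
tcp_rot: [18.0, 90.0, -2.5]
ft_force: [0.8, -0.9, 1.5]
finger_gap: -0.1
time: 3.88
tool_pos: [506.8, 178.4, 116.3]
tcp_rot: [20.1, 90.0, -0.4]
ft_force: [0.6, -1.1, 3.1]
finger_gap: 0.1
t 3.88 tcp [506.8 178.4 116.3] fing [ 0. -0. -1.] jaw [ 0.937 -0.349  0.   ] jawyaw -20.45 F [ 0.6 -1.1  3.1] gap 0.1 q [ 13.9   3.2 103.   -0.   73.8  34.4]
```

```bash
python3 -m jog '[[[0,0,-0.0015],[0,0,0],-1],[[0,0,-0.0025],[0,0,0],-1],[[0,0,-0.0025],[0,0,0],-1],[[0,0,-0.0025],[0,0,0],-1]]'
python3 -c "
from h import *
st()
cv2.imwrite('pics/f_scene.png',cv2.resize(vision.snapshot('scene')[130:290,180:380,::-1],None,fx=3.5,fy=3.5))"
```

```text
time: 4.22
tool_pos: [506.7, 178.4, 113.7]
tcp_rot: [25.8, 90.0, 5.4]
ft_force: [0.7, -0.2, 2.7]
finger_gap: 0.2
t 4.22 tcp [506.7 178.4 113.7] fing [ 0.  0. -1.] jaw [ 0.937 -0.349  0.   ] jawyaw -20.46 F [ 0.7 -0.2  2.7] gap 0.2 q [ 13.9   3.3 103.1  -0.   73.5  34.4]
```

View pics/f_scene.png

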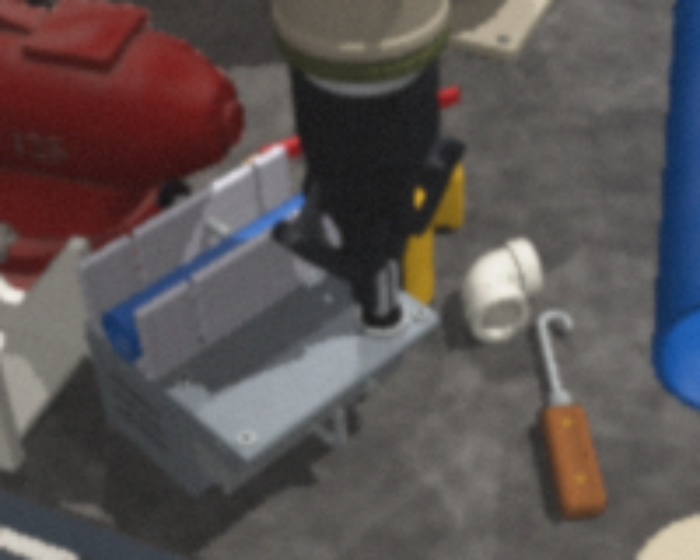

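The tray has come out: the loop now shows further ahead at (345,430), and the strike and plate edge are under the ledge at (375,390). I'll lift off and go to the hook.

```bash
python3 -m jog '[[[0,0,0.03],[0,0,0],-1],[[0,0,0.07],[0,0,0],-1],[[0,0.01,0.11],[0,0,-0.1],-1],[[-0.003,0.04,0.13],[0,0,-0.2],0.3],[[-0.006,0.07,0.14],[0,0,-0.31],0.3]]'
python3 -m jog '[[[-0.002,0.03,0],[0,0,-0.12],0.3],[[-0.005,0.05,0],[0,0,-0.24],0.3],[[-0.005,0.05,-0.02],[0,0,-0.36],0.3],[[-0.005,0.05,-0.03],[0,0,-0.38],0.3],[[-0.005,0.05,-0.03],[0,0,-0.38],0.3]]'
python3 -c "
from h import *
s,R=st()
m=vision.camera_model('wrist');cv2.imwrite('pics/g_wrist.png',vision.snapshot('wrist')[:,:,::-1]);
m2=vision.camera_model('top');cv2.imwrite('pics/g_top.png',cv2.resize(vision.snapshot('top')[110:270,240:440,::-1],None,fx=3.75,fy=3.75))
for p in ((495.7,299.8,18),(391.6,250.3,9)):print(proj(m,p))"
```

```text
time: 4.68
tool_pos: [502.0, 249.1, 258.1]
tcp_rot: [62.3, 89.7, 23.7]
ft_force: [-0.2, 0.7, 0.0]
finger_gap: 23.4
time: 5.1
tool_pos: [493.4, 297.6, 219.3]
tcp_rot: [-94.0, 89.6, -153.8]
ft_force: [-0.1, -0.5, -0.3]
finger_gap: 55.6
t 5.1 tcp [493.4 297.6 219.3] fing [-0.006 -0.003 -1.   ] jaw [ 0.502 -0.865 -0.   ] jawyaw -59.84 F [-0.1 -0.5 -0.3] gap 55.6 q [26.   4.7 90.3 -0.  85.4 85.8]
(np.float64(315.1963221107781), np.float64(168.96341181406163))
(np.float64(307.54026898462416), np.float64(259.1991934082334))
```

View pics/g_wrist.png

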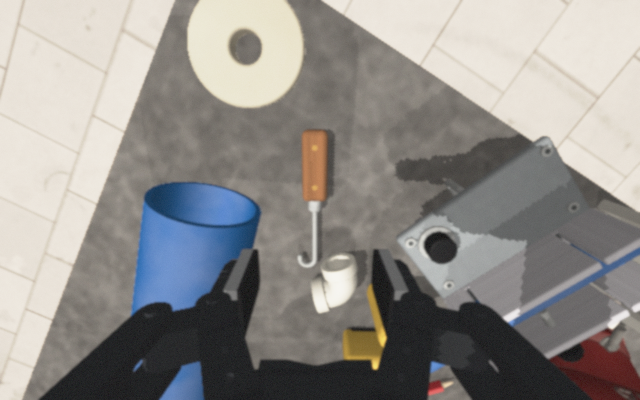

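View pics/g_top.png

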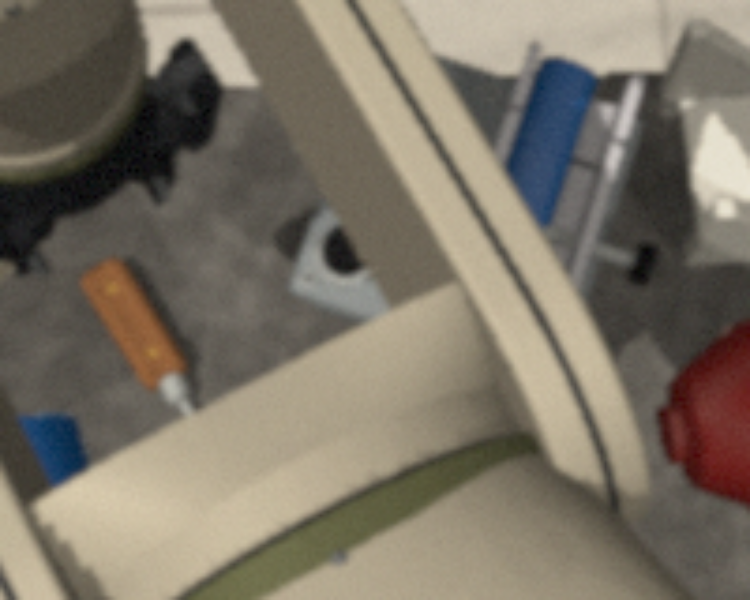

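In the wrist picture the handle centre is at (315,165), predicted (315,169). It runs straight along the image column, and the crook is at (307,260) beside the elbow at (338,280). One measurement, then grasp.

Run:
```python
from h import *
m=vision.camera_model('wrist');im=cv2.imread('pics/g_wrist.png')
h=cv2.cvtColor(im,cv2.COLOR_BGR2HSV);M=cv2.inRange(h,(3,110,60),(18,255,255));M[:110]=0;M[215:]=0;M[:,:290]=0;M[:,340:]=0
ys,xs=np.nonzero(M)
P=np.array([onz(m,x,y,17)[:2] for x,y in zip(xs,ys)]).astype(np.float32);print(cv2.minAreaRect(P),P.mean(0))
print(onz(m,307,259,9),onz(m,317,210,9))
st()
```

```text
((499.17218017578125, 302.1680603027344), (77.8363037109375, 25.906953811645508), 30.734413146972656) [500.67184 302.8188 ]
[392.52373532 250.61186928   9.        ] [454.25703102 272.33051937   9.        ]
t 5.2 tcp [494.9 297.5 222.4] fing [-0.003 -0.001 -1.   ] jaw [ 0.503 -0.864 -0.   ] jawyaw -59.81 F [ 0.4 -0.7 -0. ] gap 55.5 q [25.9  4.6 90.1 -0.  85.5 85.7]
```

```bash
python3 -m jog '[[[0.002,0.003,-0.04],[0,0,0],0.3],[[0.002,0.003,-0.08],[0,0,0],0.3],[[0.002,0.003,-0.12],[0,0,0],0.3],[[0.002,0.003,-0.16],[0,0,0],0.3],[[0.002,0.003,-0.185],[0,0,0],0.3]]'
python3 -m jog '[[[0,0,0],[0,0,0],0.3],[[0,0,0],[0,0,0],0.3]]'
python3 -c "
from h import *
s,R=st()"
```

```text
time: 5.62
tool_pos: [496.1, 299.7, 35.1]
tcp_rot: [-94.5, 89.8, -154.4]
ft_force: [-0.7, -0.4, 0.4]
finger_gap: 55.9
time: 5.78
tool_pos: [497.0, 300.4, 38.1]
tcp_rot: [-94.4, 89.8, -154.3]
ft_force: [0.6, 0.5, 0.9]
finger_gap: 55.3
t 5.78 tcp [497.  300.4  38.1] fing [-0.003 -0.001 -1.   ] jaw [ 0.501 -0.866 -0.   ] jawyaw -59.95 F [0.6 0.5 0.9] gap 55.3 q [26.1 15.3 98.4  0.  66.4 86. ]
```

```bash
python3 -m jog '[[[0,0,-0.015],[0,0,0],0.3],[[0,0,-0.027],[0,0,0],0.3],[[0,0,-0.027],[0,0,0],0.3],[[0,0,-0.027],[0,0,0],-0.1],[[0,0,-0.027],[0,0,0],-0.6]]' 70
python3 -m jog '[[[0,0,0],[0,0,0],-0.8],[[0,0,0],[0,0,0],-1],[[0,0,0],[0,0,0],-1],[[0,0,0],[0,0,0],-1]]' 70
python3 -c "
from h import *
s,R=st()"
```

```text
time: 6.2
tool_pos: [498.5, 301.8, 13.2]
tcp_rot: [86.7, 89.9, 26.7]
ft_force: [0.7, 0.2, 0.3]
finger_gap: 32.2
time: 6.53
tool_pos: [498.7, 302.0, 13.5]
tcp_rot: [85.7, 89.8, 25.7]
ft_force: [-0.8, -1.3, 6.3]
finger_gap: 26.4
t 6.53 tcp [498.7 302.   13.5] fing [ 0.002  0.001 -1.   ] jaw [ 0.5   -0.866  0.   ] jawyaw -59.98 F [-0.8 -1.3  6.3] gap 26.4 q [26.2 17.5 98.8 -0.  63.6 86.1]
```

```bash
python3 -m jog '[[[0,0,0.02],[0,0,0],-1],[[0,0,0.05],[0,0,0],-1],[[0,0,0.08],[0,0,0],-1],[[0,0,0.1],[0,0,0],-1],[[0,0,0.1],[0,0,0],-1]]'
python3 -m jog '[[[0,0,0],[0,0,0],-1],[[0,0,0],[0,0,0],-1]]'
python3 -c "
from h import *
s,R=st()
m=vision.camera_model('wrist');cv2.imwrite('pics/i_wrist.png',vision.snapshot('wrist')[:,:,::-1]);st()
ms=vision.camera_model('scene');cv2.imwrite('pics/i_scene.png',vision.snapshot('scene')[:,:,::-1]);
t=s['tool_pos']; hx=np.array([R[1,2],-R[0,2],0]);print(hx)
c=t+[0,0,-4.5]+115*hx-9*np.cross([0,0,1],hx);print('crook pred',c,proj(m,c),proj(ms,c))"
```

```text
time: 6.95
tool_pos: [500.9, 303.1, 118.1]
tcp_rot: [86.3, 89.4, 26.3]
ft_force: [0.9, 0.2, -0.8]
finger_gap: 26.2
time: 7.12
tool_pos: [496.9, 301.1, 110.6]
tcp_rot: [-93.6, 89.9, -153.6]
ft_force: [-0.3, 0.1, -2.3]
finger_gap: 26.4
t 7.12 tcp [496.9 301.1 110.6] fing [-0.001 -0.001 -1.   ] jaw [ 0.5   -0.866 -0.   ] jawyaw -59.98 F [-0.3  0.1 -2.3] gap 26.4 q [26.2 10.2 96.1 -0.  73.8 86.1]
t 7.17 tcp [496.4 300.8 109.8] fing [-0.002 -0.001 -1.   ] jaw [ 0.5   -0.866 -0.   ] jawyaw -59.98 F [ 0.3  0.8 -2.1] gap 26.3 q [26.2 10.2 96.1  0.  73.8 86.1]
[-0.86588681 -0.50023997  0.        ]
crook pred [392.83548598 251.33975765 106.07306724] (np.float64(301.2677981278303), np.float64(433.4207986750189)) (np.float64(340.7990423470243), np.float64(192.76198285990412))
```

View pics/i_wrist.png

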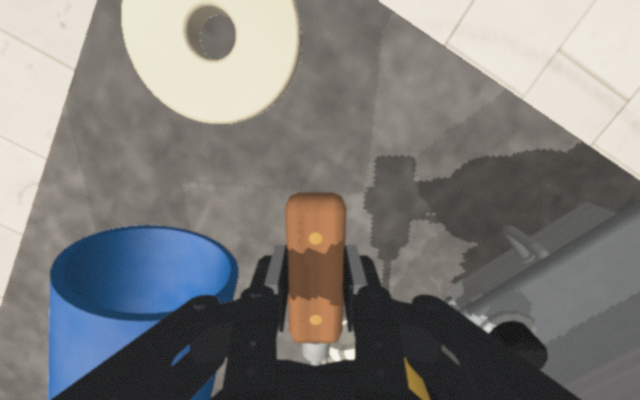

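View pics/i_scene.png

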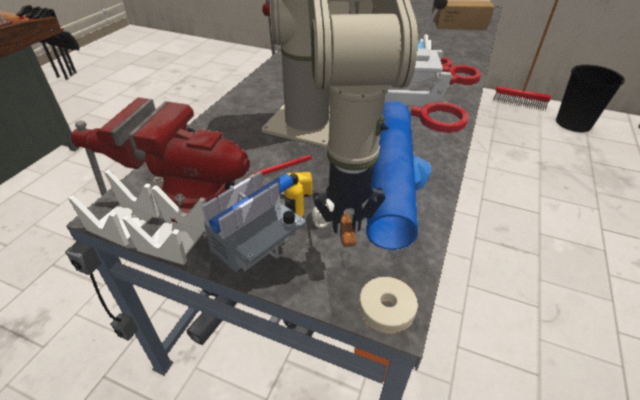

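The hook is held squarely: the handle spans (315,193) to (315,343) in the wrist view, with the rod under the palm. The scene view shows it clear above the elbow. Next: where the handle sits along the grip, and where the tray loop is now.

Run:
```python
from h import *
s,R=st();m=vision.camera_model('wrist');t=s['tool_pos'];ht=t[2]+4.5
hx=np.array([R[1,2],-R[0,2],0])
for v in (193,343): 
    p=onz(m,315,v,ht);print((p-t)@hx,(p-t)@R[:,2])
ms=vision.camera_model('scene')
for e in(-51,-63,-111):
  for z in(30,50,70): print(e,z,saw(e,0,z).round(1),np.round(proj(ms,saw(e,0,z)),1))
im=cv2.imread('pics/i_scene.png')[200:270,200:300];cv2.imwrite('pics/j.png',cv2.resize(im,None,fx=8,fy=8,interpolation=cv2.INTER_CUBIC))
```

```text
t 7.22 tcp [496.2 300.7 109.4] fing [-0.003 -0.002 -1.   ] jaw [ 0.5   -0.866 -0.   ] jawyaw -59.99 F [ 0.4 -0.1 -2.2] gap 26.2 q [26.2 10.2 96.1 -0.  73.8 86.1]
-40.74301966174034 -0.44845737682712694
38.80092363024279 -0.5487898141794929
-51 30 [550.3 160.6  30. ] [273.1 254.5]
-51 50 [550.3 160.6  50. ] [272.5 248.2]
-51 70 [550.3 160.6  70. ] [271.8 241.7]
-63 30 [554.4 171.9  30. ] [277.1 257.5]
-63 50 [554.4 171.9  50. ] [276.5 251.2]
-63 70 [554.4 171.9  70. ] [275.9 244.8]
-111 30 [570.8 217.   30. ] [293.4 270. ]
-111 50 [570.8 217.   50. ] [293.1 263.7]
-111 70 [570.8 217.   70. ] [292.7 257.3]
```

View pics/j.png

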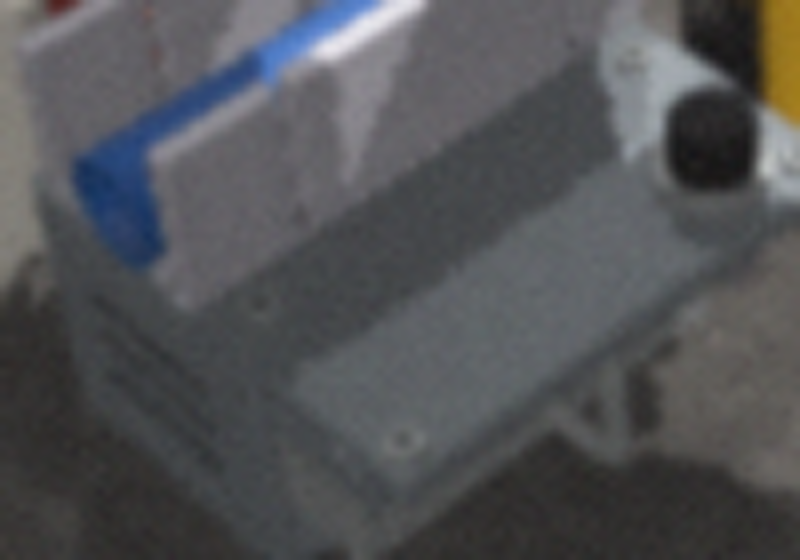

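The loop's lower corner is at (277.1,256.9), predicted (277.1,257.5) for 12 mm out, so the tray was kicked out as expected. The handle centre is about 1 mm behind the TCP along the hook and 4.5 mm below it. I'll swing round in front of the saw at a safe height.

```bash
sed -i 's/^FR=.*/FR=np.array([.3486,.9373,0]);YS=np.array([.9373,-.3486,0]);MID=np.array([559.,183.1,0]);C0=MID-75*FR/' h.py
python3 -m jog '[[[0.035,0.01,0],[0,0,0.06],-1],[[0.07,0.02,0],[0,0,0.12],-1],[[0.105,0.03,0],[0,0,0.2],-1],[[0.135,0.035,0],[0,0,0.3],-1],[[0.138,0.035,0],[0,0,0.4],-1]]'
python3 -m jog '[[[0,0,0],[0,0,0.1],-1],[[0,0,-0.01],[0,0,0.2],-1],[[0,0,-0.03],[0,0,0.29],-1],[[0,0,-0.03],[0,0,0.29],-1],[[0,0,-0.03],[0,0,0.29],-1]]'
cat >> h.py <<'E'
def hook(s,R):
    t=s['tool_pos'];hx=np.array([R[1,2],-R[0,2],0]);hx/=np.linalg.norm(hx);hy=np.cross([0,0,1],hx)
    g=t-hx+[0,0,-4.5];c=g+115*hx-9*hy
    print('grip',g.round(1),'yaw',np.degrees(np.arctan2(hx[1],hx[0])).round(2),'crook saw',tosaw(c).round(1));return g,hx,hy,c
E
python3 -c "
from h import *
s,R=st();g,hx,hy,c=hook(s,R)
ms=vision.camera_model('scene');im=vision.snapshot('scene')[:,:,::-1];cv2.imwrite('pics/k.png',cv2.resize(im[190:310,240:400],None,fx=5,fy=5,interpolation=cv2.INTER_CUBIC))
for p in (c,c+12*hx,g+40*hx,c-18*0*hy-6*hx-9*hy): print((np.array(proj(ms,p))-[240,190])*5)
"
```

```text
time: 7.63
tool_pos: [638.3, 335.8, 107.7]
tcp_rot: [-105.3, 89.9, -142.2]
ft_force: [0.4, -0.2, -1.7]
finger_gap: 25.7
time: 8.05
tool_pos: [633.1, 335.3, 77.7]
tcp_rot: [-135.8, 89.6, -156.5]
ft_force: [0.5, 0.5, -1.3]
finger_gap: 26.0
t 8.05 tcp [633.1 335.3  77.7] fing [-0.006 -0.003 -1.   ] jaw [ 0.936 -0.352 -0.005] jawyaw -20.62 F [ 0.5  0.5 -1.3] gap 26.0 q [23.8 32.1 72.2  0.  76.1 44.4]
grip [633.5 336.3  73.2] yaw -110.62 crook saw [-129.6    7.    73.2]
[283.05366993 368.36979815]
[261.21511128 351.58539741]
[411.00998466 494.43126017]
[310.56352243 363.37177444]
```

View pics/k.png

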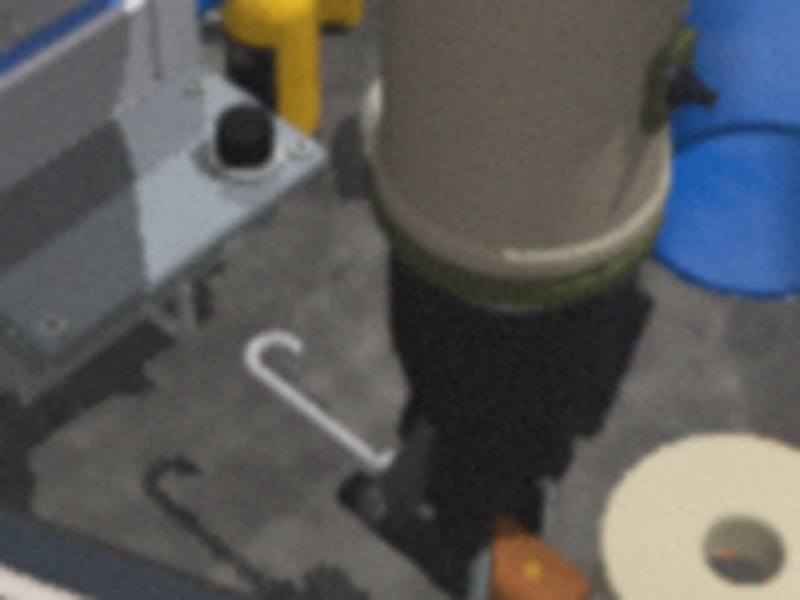

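The crook is in clear view, with its bend near (262,338) and tip at (297,347) in the enlarged crop. That is a few mm higher or further than predicted, so I'll settle and triangulate with the top camera.

```bash
python3 -m jog '[[[0,0,0],[0,0,0],-1],[[0,0,0],[0,0,0],-1],[[0,0,0],[0,0,0],-1]]'
python3 -c "
from h import *
s,R=st();g,hx,hy,c=hook(s,R)
for n,(x0,y0,x1,y1) in dict(scene=(270,240,330,290),top=(250,130,340,200)).items():
    ms=vision.camera_model(n);im=vision.snapshot(n)[:,:,::-1];cv2.imwrite(f'pics/l_{n}_full.png',im);cv2.imwrite(f'pics/l_{n}.png',cv2.resize(im[y0:y1,x0:x1],None,fx=8,fy=8,interpolation=cv2.INTER_CUBIC))
    for p in (c,c+12*hx,c+9*hy-55*hx,c-6*hx-9*hy): print(n,np.round(proj(ms,p),1),np.round((np.array(proj(ms,p))-[x0,y0])*8+3.5))
st()
"
```

```text
time: 8.35
tool_pos: [636.2, 336.7, 82.9]
tcp_rot: [45.6, 89.9, 25.1]
ft_force: [-0.5, 0.0, -1.2]
finger_gap: 26.0
t 8.35 tcp [636.2 336.7  82.9] fing [ 0.002  0.001 -1.   ] jaw [ 0.937 -0.35   0.001] jawyaw -20.51 F [-0.5  0.  -1.2] gap 26.0 q [23.8 31.8 72.   0.  76.1 44.3]
grip [636.5 337.7  78.4] yaw -110.51 crook saw [-131.9    9.5   78.4]
scene [296.5 263.4] [215. 191.]
scene [292.1 260. ] [180. 164.]
scene [314.2 282.5] [357. 343.]
scene [302.  262.4] [260. 183.]
top [304.  142.4] [436. 103.]
top [309.7 144.2] [481. 117.]
top [279.9 130.4] [242.   7.]
top [299.8 145.6] [402. 128.]
t 8.45 tcp [636.  336.6  82.6] fing [ 0.001  0.001 -1.   ] jaw [ 0.937 -0.35   0.001] jawyaw -20.49 F [-0.3 -0.3 -2.4] gap 25.9 q [23.8 31.8 72.   0.  76.1 44.3]
```

View pics/l_scene.png

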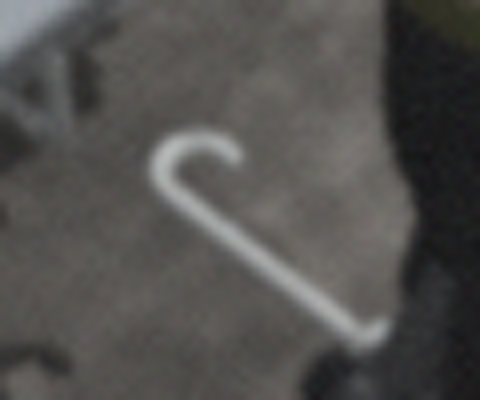

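View pics/l_top.png

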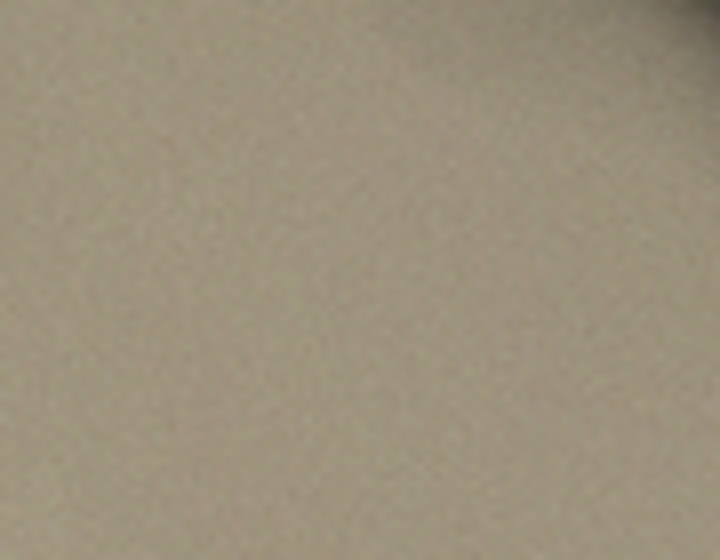

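```bash
python3 -c "
from h import *
ms=vision.camera_model('scene');im=cv2.imread('pics/l_scene_full.png')
s,R=st();g,hx,hy,c=hook(s,R)
x0,y0=270,240
o=cv2.resize(im[y0:y0+90,x0:x0+120],None,fx=6,fy=6,interpolation=cv2.INTER_CUBIC)
def mk(p,col):
    q=(np.array(proj(ms,p))-[x0,y0]+.5)*6-.5;cv2.circle(o,tuple(int(v) for v in q),3,col,-1)
for a in(-40,40):
  for b in(-14,14):
    for z in(-9,9): mk(g+a*hx+b*hy+[0,0,z],(0,255,0))
mk(c,(0,0,255))
for th in np.linspace(-90,90,9): mk(c+9*(np.cos(np.radians(th))*hx+np.sin(np.radians(th))*hy),(0,0,255))
for a in range(40,115,10): mk(g+a*hx,(255,0,0))
cv2.imwrite('pics/m.png',o)
m=vision.camera_model('wrist');cv2.imwrite('pics/m_w.png',vision.snapshot('wrist')[:,:,::-1])
"
```

```text
t 8.45 tcp [636.  336.6  82.6] fing [ 0.001  0.001 -1.   ] jaw [ 0.937 -0.35   0.001] jawyaw -20.49 F [-0.3 -0.3 -2.4] gap 25.9 q [23.8 31.8 72.   0.  76.1 44.3]
grip [636.3 337.6  78.1] yaw -110.49 crook saw [-131.8    9.5   78.1]
```

View pics/m.png

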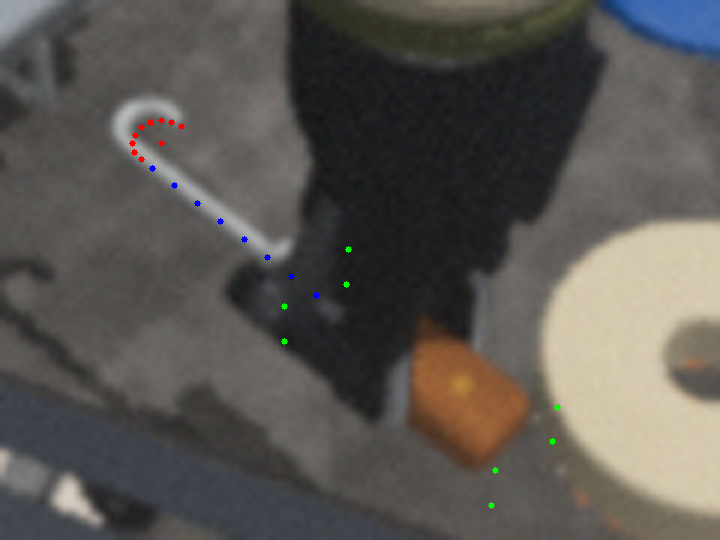

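View pics/m_w.png

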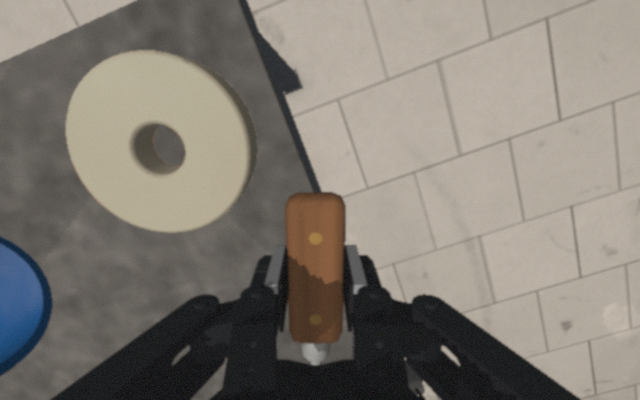

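The overlay shows the whole hook about 6 mm further along its axis and a few mm off vertically against the TCP-based guess. The handle's rear corner is at (530,402) instead of (556,407). The loop was located in the same camera, so I'll correct the hook model with it and move to just ahead of the loop, offset to the side.

```bash
sed -i 's/g=t-hx+\[0,0,-4.5\]/g=t+6*hx+[0,0,-3]/' h.py
python3 -m jog '[[[0.0026,0,-0.015],[0,0,0],-1],[[0.0026,-0.01,-0.029],[0,0,0],-1],[[0.0026,-0.02,-0.029],[0,0,0],-1],[[0.0026,-0.033,-0.029],[0,0,0],-1],[[0.0026,-0.033,-0.029],[0,0,0],-1]]'
python3 -m jog '[[[0,0,0],[0,0,0],-1],[[0,0,0],[0,0,0],-1]]'
cat >> h.py <<'E'
def look(name,e=-63,x0=255,y0=225,w=80,h=60,k=9):
    s,R=st();g,hx,hy,c=hook(s,R)
    ms=vision.camera_model('scene');im=vision.snapshot('scene')[:,:,::-1]
    o=cv2.resize(im[y0:y0+h,x0:x0+w],None,fx=k,fy=k,interpolation=cv2.INTER_CUBIC)
    def mk(p,col):
        q=(np.array(proj(ms,p))-[x0,y0]+.5)*k-.5;cv2.circle(o,tuple(int(v) for v in q),2,col,-1)
    for th in np.linspace(-90,90,7): mk(c+9*(np.cos(np.radians(th))*hx+np.sin(np.radians(th))*hy),(0,0,255))
    mk(c-6*hx-9*hy,(0,0,255))
    for a in range(50,110,10): mk(g+a*hx,(255,0,0))
    for z in(30,50,70): mk(saw(e,0,z),(0,255,0))
    mk(saw(-75,-75,95),(0,255,255));mk(saw(-75,75,95),(0,255,255))
    cv2.imwrite(name,o)
E
python3 -c "
from h import *
look('pics/n1.png')"
```

```text
time: 8.92
tool_pos: [638.3, 300.3, 52.1]
tcp_rot: [-100.0, 89.9, -120.6]
ft_force: [-1.1, -0.5, -1.4]
finger_gap: 25.9
time: 9.08
tool_pos: [639.0, 303.4, 53.8]
tcp_rot: [50.7, 89.9, 30.2]
ft_force: [-0.2, -0.5, -1.7]
finger_gap: 26.1
t 9.08 tcp [639.  303.4  53.8] fing [ 0.002  0.001 -1.   ] jaw [ 0.937 -0.35   0.001] jawyaw -20.5 F [-0.2 -0.5 -1.7] gap 26.1 q [21.2 31.7 75.4  0.  72.8 41.7]
grip [636.9 297.8  50.8] yaw -110.5 crook saw [-94.7  23.8  50.8]
```

View pics/n1.png

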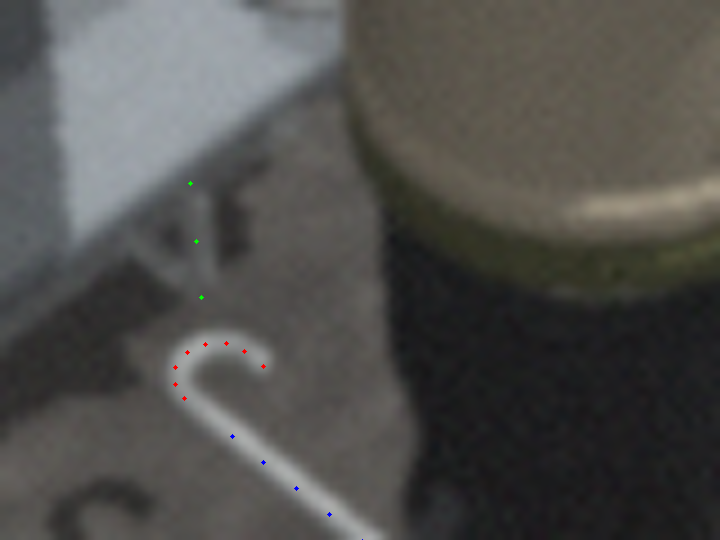

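The corrected model (red/blue dots) lies on the crook. The loop's bar shows at about (206,200–275), a few pixels right of and above my prediction, so I'll zoom in on it with contrast.

```bash
python3 -c "
from h import *
ims=[vision.snapshot('scene')[:,:,::-1].astype(float) for _ in range(4)]
im=np.mean(ims,0)
cv2.imwrite('pics/o_full.png',im.astype(np.uint8))
x0,y0,w,h,k=255,235,50,36,15
a=im[y0:y0+h,x0:x0+w];a=np.clip((a-30)*1.8,0,255).astype(np.uint8)
o=cv2.resize(a,None,fx=k,fy=k,interpolation=cv2.INTER_CUBIC)
ms=vision.camera_model('scene')
for z in(30,50,70):
    q=(np.array(proj(ms,saw(-63,0,z)))-[x0,y0]+.5)*k-.5;cv2.circle(o,tuple(int(v) for v in q),2,(0,255,0),-1)
    q=(np.array(proj(ms,saw(-63+32,0,z)))-[x0,y0]+.5)*k-.5;cv2.circle(o,tuple(int(v) for v in q),2,(0,255,0),-1)
cv2.imwrite('pics/o.png',o)
"
```

```text
(no output)
```

View pics/o.png

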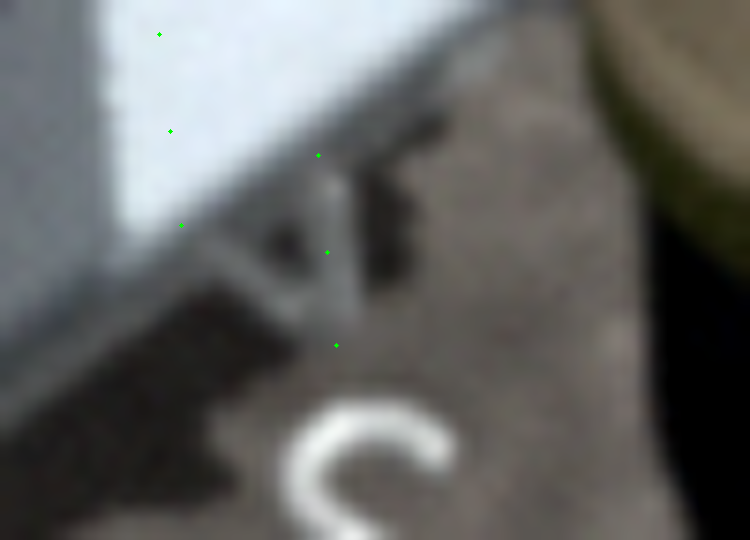

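The bar is at (340,250) against the predicted (327,252), with the lower leg on its predicted line. So the bar sits about 1.5 mm further out than the model (saw x ≈ -64.5, y ≈ 0). I'll advance 44 mm beside the loop with about 8 mm side clearance.

```bash
python3 -m jog '[[[-0.0035,-0.0094,0],[0,0,0],-1],[[-0.007,-0.0188,0],[0,0,0],-1],[[-0.0105,-0.028,0],[0,0,0],-1],[[-0.0135,-0.036,0],[0,0,0],-1],[[-0.0153,-0.0412,0],[0,0,0],-1]]'
python3 -m jog '[[[0,0,0],[0,0,0],-1],[[0,0,0],[0,0,0],-1]]'
python3 -c "
from h import *
look('pics/p1.png',-64.5)"
```

```text
time: 9.75
tool_pos: [622.3, 260.5, 52.5]
tcp_rot: [-120.0, 90.0, -140.5]
ft_force: [1.0, -1.0, -1.9]
finger_gap: 26.3
time: 9.92
tool_pos: [622.9, 261.6, 52.8]
tcp_rot: [71.0, 90.0, 50.5]
ft_force: [-0.0, 0.6, -1.4]
finger_gap: 26.3
t 9.92 tcp [622.9 261.6  52.8] fing [ 0.  0. -1.] jaw [ 0.937 -0.35   0.   ] jawyaw -20.51 F [-0.   0.6 -1.4] gap 26.3 q [18.4 27.3 81.4  0.  71.2 38.9]
grip [620.8 256.   49.8] yaw -110.51 crook saw [-49.9  23.3  49.8]
```

View pics/p1.png

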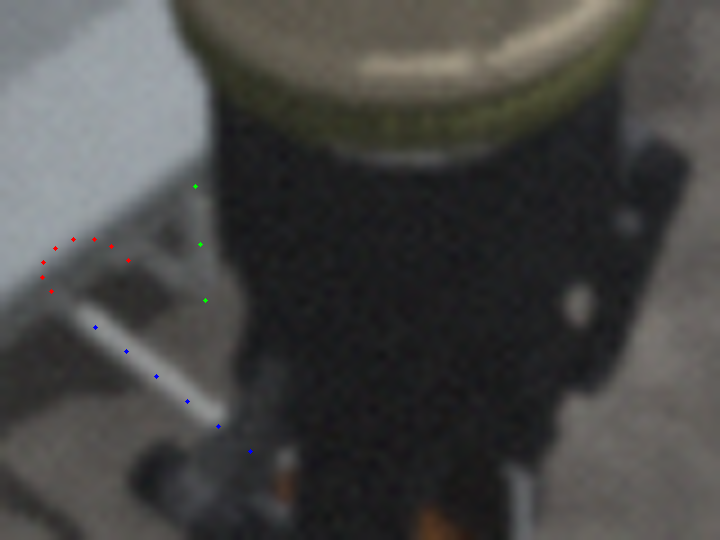

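No contact (force about 0). The rod enters under the ledge left of the loop, and the crook is hidden, as expected. Now shift sideways along -y of the saw, watching the force.

```bash
python3 -m jog '[[[-0.0047,0.00174,0],[0,0,0],-1],[[-0.0094,0.0035,0],[0,0,0],-1],[[-0.014,0.0052,0],[0,0,0],-1],[[-0.0188,0.007,0],[0,0,0],-1],[[-0.0188,0.007,0],[0,0,0],-1]]'
python3 -m jog '[[[0,0,0],[0,0,0],-1],[[0,0,0],[0,0,0],-1]]'
python3 -c "
from h import *
look('pics/q1.png',-64.5)"
```

```text
time: 10.38
tool_pos: [602.7, 270.0, 52.3]
tcp_rot: [-157.9, 89.9, -178.2]
ft_force: [-0.1, -0.9, -1.9]
finger_gap: 26.0
time: 10.55
tool_pos: [604.1, 269.3, 52.7]
tcp_rot: [27.6, 90.0, 7.2]
ft_force: [1.1, 0.2, -2.4]
finger_gap: 26.4
t 10.55 tcp [604.1 269.3  52.7] fing [ 0.  0. -1.] jaw [ 0.937 -0.349  0.   ] jawyaw -20.44 F [ 1.1  0.2 -2.4] gap 26.4 q [19.6 25.3 84.1 -0.  70.6 40. ]
grip [602.  263.7  49.7] yaw -110.44 crook saw [-50.5   3.1  49.7]
```

View pics/q1.png

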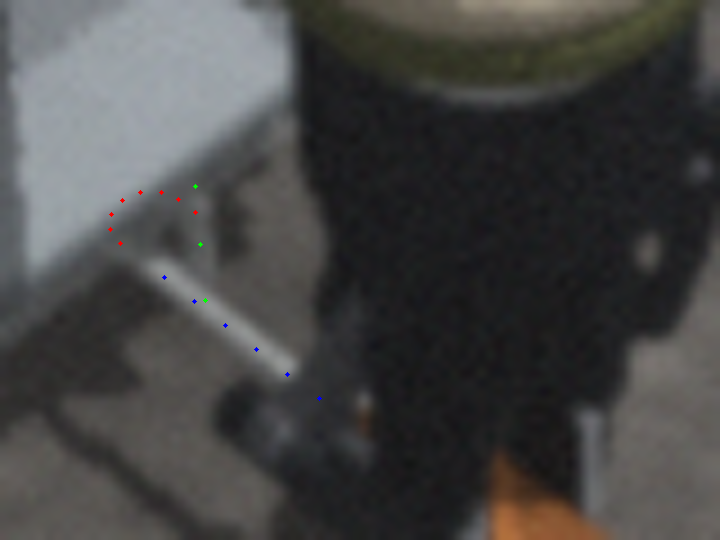

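```bash
F(){ python3 -c "
from h import *
s=r.sense();R=Ro.from_euler('xyz',s['tcp_rot'],degrees=True).as_matrix();g,hx,hy,c=hook(s,R);print('Fy',(s['ft_force']@YS).round(2),'Fx',(-s['ft_force']@FR).round(2),'Mz',s['wrist_torque'].round(3))"; }
F; python3 -m jog '[[[-0.0028,0.001,0],[0,0,0],-1],[[-0.0028,0.001,0],[0,0,0],-1],[[-0.0028,0.001,0],[0,0,0],-1]]' >/dev/null; F
for i in 1; do python3 -m jog '[[[-0.0014,0.0005,0],[0,0,0],-1],[[-0.0014,0.0005,0],[0,0,0],-1]]' >/dev/null; F; python3 -m jog '[[[-0.001,0.0003,0],[0,0,0],-1],[[-0.001,0.0003,0],[0,0,0],-1]]'>/dev/null; F;  done
```

```text
grip [602.1 263.6  49.7] yaw -110.45 crook saw [-50.5   3.3  49.7]
Fy 0.51 Fx 1.29 Mz [ 0.078 -0.011 -0.019]
grip [599.1 264.5  49.6] yaw -110.46 crook saw [-50.3   0.1  49.6]
Fy -0.79 Fx -0.35 Mz [-0.02   0.002 -0.007]
grip [597.6 265.1  49.5] yaw -110.46 crook saw [-50.3  -1.5  49.5]
Fy -0.31 Fx -0.45 Mz [0.047 0.011 0.018]
grip [596.6 265.4  49.6] yaw -110.45 crook saw [-50.3  -2.5  49.6]
Fy 0.74 Fx 0.58 Mz [ 0.079 -0.074  0.087]
```

```bash
F(){ python3 -c "
from h import *
s=r.sense();R=Ro.from_euler('xyz',s['tcp_rot'],degrees=True).as_matrix();g,hx,hy,c=hook(s,R);print('Fy',(s['ft_force']@YS).round(2),'Fx',(-s['ft_force']@FR).round(2),'Mz',s['wrist_torque'].round(3))"; }
python3 -m jog '[[[-0.001,0.0003,0],[0,0,0],-1],[[-0.001,0.0003,0],[0,0,0],-1]]'>/dev/null; F
python3 -m jog '[[[-0.001,0.0003,0],[0,0,0],-1],[[-0.001,0.0003,0],[0,0,0],-1]]'>/dev/null; F
```

```text
grip [596.1 265.6  49.8] yaw -110.44 crook saw [-50.3  -3.1  49.8]
Fy 1.88 Fx -0.15 Mz [-0.035 -0.291  0.234]
grip [595.5 265.8  50. ] yaw -110.44 crook saw [-50.3  -3.7  50. ]
Fy 4.36 Fx -0.51 Mz [-0.168 -0.75   0.474]
```

The rod is clearly against the bar: side force 4 N and rising torque, with contact at crook y ≈ -2.2. The centred position is therefore y ≈ +0.3, matching the vision. I'll back off 4.5 mm, then draw out slowly.

```bash
F(){ python3 -c "
from h import *
s=r.sense();R=Ro.from_euler('xyz',s['tcp_rot'],degrees=True).as_matrix();g,hx,hy,c=hook(s,R);print('t',s['time'],'Fy',(s['ft_force']@YS).round(2),'Fx',(-s['ft_force']@FR).round(2),'Mz',s['wrist_torque'].round(3))"; }
python3 -m jog '[[[0.0042,-0.0016,0],[0,0,0],-1],[[0.0042,-0.0016,0],[0,0,0],-1],[[0.0042,-0.0016,0],[0,0,0],-1]]'>/dev/null; F
python3 -m jog '[[[0.0014,0.0037,0],[0,0,0],-1],[[0.0028,0.0075,0],[0,0,0],-1],[[0.0035,0.0094,0],[0,0,0],-1],[[0.0035,0.0094,0],[0,0,0],-1]]'>/dev/null; F
```

```text
grip [598.7 264.3  49.3] yaw -110.48 crook saw [-50.   -0.3  49.3]
t 11.7667 Fy -0.8 Fx -1.03 Mz [ 0.03  -0.031 -0.009]
grip [602.5 274.6  49.6] yaw -110.42 crook saw [-60.9  -0.2  49.6]
t 12.1 Fy 0.08 Fx -0.66 Mz [ 0.075 -0.033 -0.024]
```

The tip passed the bar without force, so the bar is in the crook. I'll keep drawing.

```bash
F(){ python3 -c "
from h import *
s=r.sense();R=Ro.from_euler('xyz',s['tcp_rot'],degrees=True).as_matrix();g,hx,hy,c=hook(s,R);print('t',s['time'],'Fy',(s['ft_force']@YS).round(2),'Fx',(-s['ft_force']@FR).round(2),'Mz',s['wrist_torque'].round(3))"; }
python3 -m jog '[[[0.0014,0.0037,0],[0,0,0],-1],[[0.0028,0.0075,0],[0,0,0],-1],[[0.0042,0.0112,0],[0,0,0],-1],[[0.0056,0.015,0],[0,0,0],-1],[[0.007,0.0187,0],[0,0,0],-1]]'>/dev/null; F
python3 -m jog '[[[0.0014,0.0037,0],[0,0,0],-1],[[0.0028,0.0075,0],[0,0,0],-1],[[0.0042,0.0112,0],[0,0,0],-1],[[0.0056,0.015,0],[0,0,0],-1],[[0.0056,0.015,0],[0,0,0],-1]]'>/dev/null; F
python3 -c "
from h import *
look('pics/r1.png',-95)"
```

```text
grip [609.4 292.5  49.3] yaw -110.46 crook saw [-80.1   0.   49.3]
t 12.5167 Fy 0.08 Fx 2.82 Mz [-0.468  0.105  0.077]
grip [615.3 308.5  49.7] yaw -110.43 crook saw [-97.2   0.   49.7]
t 12.9333 Fy 0.47 Fx 0.5 Mz [-0.042  0.027 -0.027]
t 12.93 tcp [617.4 314.2  52.7] fing [ 0.     0.001 -1.   ] jaw [ 0.937 -0.349  0.   ] jawyaw -20.43 F [ 0.3 -0.6 -1.7] gap 25.8 q [22.7 29.7 78.2  0.  72.  43.1]
grip [615.3 308.5  49.7] yaw -110.43 crook saw [-97.2   0.   49.7]
```

View pics/r1.png

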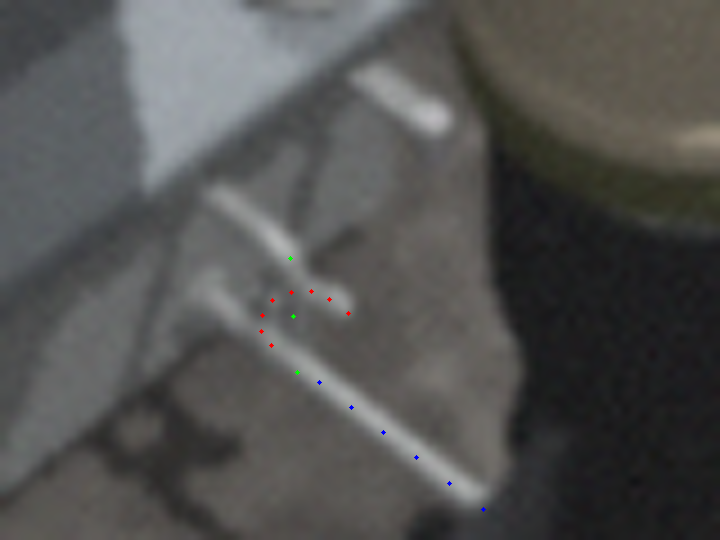

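The tray is coming with the hook: upper leg of the loop ending at (290,255), crook around the bar, strike out at (435,115). About 17 mm remain to the stop.

```bash
F(){ python3 -c "
from h import *
s=r.sense();R=Ro.from_euler('xyz',s['tcp_rot'],degrees=True).as_matrix();g,hx,hy,c=hook(s,R);print('t',s['time'],'Fy',(s['ft_force']@YS).round(2),'Fx',(-s['ft_force']@FR).round(2),'Mz',s['wrist_torque'].round(3))"; }
python3 -m jog '[[[0.0014,0.0037,0],[0,0,0],-1],[[0.0028,0.0075,0],[0,0,0],-1],[[0.0042,0.0112,0],[0,0,0],-1],[[0.0052,0.014,0],[0,0,0],-1],[[0.0052,0.014,0],[0,0,0],-1]]'>/dev/null; F
for i in 1; do python3 -m jog '[[[0.0007,0.0019,0],[0,0,0],-1],[[0.0007,0.0019,0],[0,0,0],-1]]'>/dev/null; F
python3 -m jog '[[[0.0007,0.0019,0],[0,0,0],-1],[[0.0007,0.0019,0],[0,0,0],-1]]'>/dev/null; F
done
```

```text
grip [620.6 322.3  49.7] yaw -110.43 crook saw [-1.12e+02  1.00e-01  4.97e+01]
t 13.4 Fy 0.21 Fx 0.3 Mz [-0.079  0.02  -0.012]
grip [621.1 323.6  49.6] yaw -110.45 crook saw [-1.134e+02  1.000e-01  4.960e+01]
t 13.5667 Fy 0.31 Fx 1.85 Mz [-0.202 -0.022  0.085]
grip [621.1 324.   48.9] yaw -110.46 crook saw [-113.7   -0.    48.9]
t 13.7333 Fy 0.69 Fx 7.57 Mz [-1.127  0.364  0.115]
```

The tray is at its stop: the force jumps to 7.6 N with no further travel, and the bar is at saw x ≈ -111, as specified. Now unhook: push in 17 mm, shift +y 24 mm, draw back.

```bash
F(){ python3 -c "
from h import *
s=r.sense();R=Ro.from_euler('xyz',s['tcp_rot'],degrees=True).as_matrix();g,hx,hy,c=hook(s,R);print('t',s['time'],'Fy',(s['ft_force']@YS).round(2),'Fx',(-s['ft_force']@FR).round(2),'Mz',s['wrist_torque'].round(3))"; }
python3 -m jog '[[[-0.0014,-0.0037,0],[0,0,0],-1],[[-0.0028,-0.0075,0],[0,0,0],-1],[[-0.0042,-0.0112,0],[0,0,0],-1],[[-0.0056,-0.015,0],[0,0,0],-1],[[-0.0059,-0.0159,0],[0,0,0],-1]]'>/dev/null; F
python3 -m jog '[[[0,0,0],[0,0,0],-1],[[0,0,0],[0,0,0],-1]]'>/dev/null; F
python3 -c "
from h import *
look('pics/s1.png',-111)"
```

```text
grip [615.6 308.8  49.8] yaw -110.48 crook saw [-97.6   0.1  49.8]
t 14.15 Fy -1.7 Fx 0.32 Mz [0.06  0.005 0.015]
grip [615.8 309.4  49.8] yaw -110.46 crook saw [-98.2   0.1  49.8]
t 14.3167 Fy 0.31 Fx -0.09 Mz [ 0.05  -0.052  0.076]
t 14.32 tcp [617.9 315.   52.8] fing [ 0.  0. -1.] jaw [ 0.937 -0.35   0.   ] jawyaw -20.46 F [ 0.3 -0.  -1.7] gap 26.1 q [22.8 29.9 78.   0.  72.1 43.2]
grip [615.8 309.4  49.8] yaw -110.46 crook saw [-98.2   0.1  49.8]
```

View pics/s1.png

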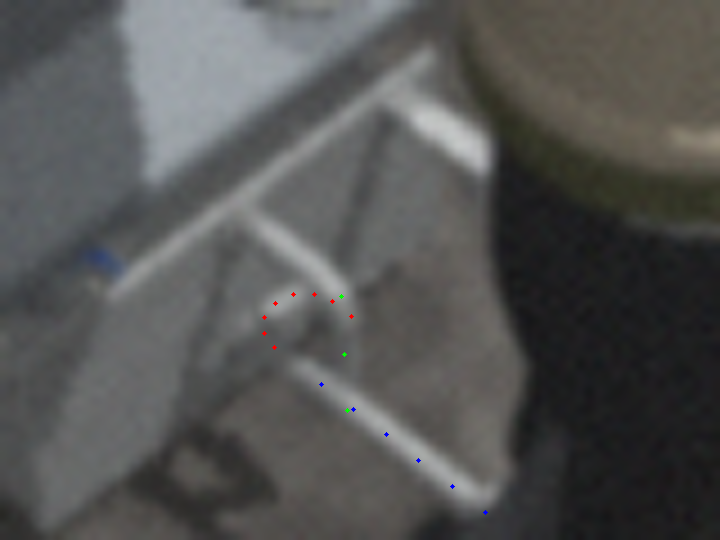

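The tray is fully out, with the plate ahead of the ledge edge at (270,170) and the bar at (350,330). The crook lies between bar and plate. I'll go 1.5 mm deeper, then shift sideways.

```bash
F(){ python3 -c "
from h import *
s=r.sense();R=Ro.from_euler('xyz',s['tcp_rot'],degrees=True).as_matrix();g,hx,hy,c=hook(s,R);print('t',s['time'],'Fy',(s['ft_force']@YS).round(2),'Fx',(-s['ft_force']@FR).round(2),'Mz',s['wrist_torque'].round(3))"; }
python3 -m jog '[[[-0.0005,-0.0014,0],[0,0,0],-1],[[0.0033,-0.0028,0],[0,0,0],-1],[[0.007,-0.0042,0],[0,0,0],-1],[[0.007,-0.0042,0],[0,0,0],-1]]'>/dev/null; F
python3 -m jog '[[[0.0056,-0.0021,0],[0,0,0],-1],[[0.0112,-0.0042,0],[0,0,0],-1],[[0.015,-0.0056,0],[0,0,0],-1],[[0.015,-0.0056,0],[0,0,0],-1]]'>/dev/null; F
python3 -c "
from h import *
look('pics/t1.png',-111)"
```

```text
grip [623.7 304.8  49.7] yaw -110.48 crook saw [-96.6   9.1  49.7]
t 14.7 Fy 0.26 Fx -0.17 Mz [ 0.082 -0.057 -0.083]
grip [638.9 298.9  49.7] yaw -110.51 crook saw [-96.4  25.3  49.7]
t 15.0333 Fy 0.23 Fx 0.58 Mz [ 0.067 -0.023  0.037]
t 15.03 tcp [641.  304.5  52.7] fing [ 0.001 -0.    -1.   ] jaw [ 0.937 -0.35   0.001] jawyaw -20.51 F [ 0.  -0.6 -1.6] gap 26.2 q [21.3 32.2 74.9 -0.  72.9 41.8]
grip [638.9 298.9  49.7] yaw -110.51 crook saw [-96.4  25.3  49.7]
```

View pics/t1.png

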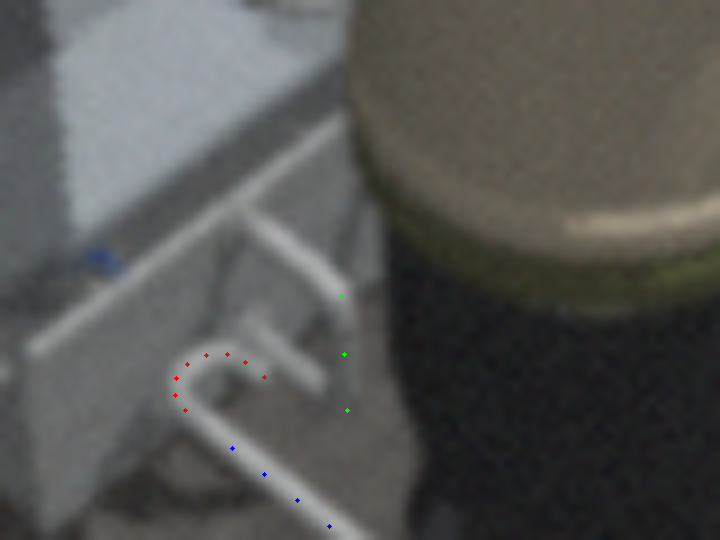

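The hook is clear beside the loop: crook at (180,380), bar at (345,350). Retract, lift, turn back, and carry it to the free spot.

```bash
python3 -m jog '[[[0.004,0.01,0],[0,0,0],-1],[[0.01,0.027,0],[0,0,0],-1],[[0.0174,0.047,0],[0,0,0],-1],[[0.0174,0.047,0.02],[0,0,0],-1],[[0.0174,0.047,0.05],[0,0,0],-1]]'
python3 -m jog '[[[0,0,0.01],[0,0,-0.1],-1],[[-0.01,0,0.01],[0,0,-0.2],-1],[[-0.03,-0.005,0.01],[0,0,-0.32],-1],[[-0.06,-0.01,0.01],[0,0,-0.44],-1],[[-0.095,-0.015,0.01],[0,0,-0.56],-1]]'
python3 -m jog '[[[-0.02,-0.005,0],[0,0,-0.1],-1],[[-0.04,-0.01,0],[0,0,-0.132],-1],[[-0.05,-0.012,0],[0,0,-0.132],-1],[[-0.05,-0.012,0],[0,0,-0.132],-1],[[-0.05,-0.012,0],[0,0,-0.132],-1]]'
python3 -c "
from h import *
s,R=st();hook(s,R)"
```

```text
time: 15.5
tool_pos: [653.9, 352.1, 96.8]
tcp_rot: [-137.0, 89.4, -157.4]
ft_force: [-0.8, 0.0, -3.5]
finger_gap: 26.1
time: 15.92
tool_pos: [562.1, 336.8, 112.5]
tcp_rot: [73.2, 89.9, 20.2]
ft_force: [0.6, 0.8, -1.0]
finger_gap: 26.4
time: 16.33
tool_pos: [512.1, 325.4, 112.9]
tcp_rot: [82.3, 90.0, 22.2]
ft_force: [-0.2, 0.4, -1.3]
finger_gap: 26.1
t 16.33 tcp [512.1 325.4 112.9] fing [ 0.001  0.    -1.   ] jaw [ 0.499 -0.867  0.   ] jawyaw -60.06 F [-0.2  0.4 -1.3] gap 26.1 q [27.6 13.7 91.8 -0.  74.5 87.7]
grip [506.9 322.4 109.9] yaw -150.06 crook saw [-104.6 -177.7  109.9]
```

```bash
python3 -m jog '[[[-0.012,-0.011,0],[0,0,0],-1],[[-0.012,-0.011,-0.03],[0,0,0],-1],[[-0.012,-0.011,-0.06],[0,0,0],-1],[[-0.012,-0.011,-0.08],[0,0,0],-1],[[-0.012,-0.011,-0.085],[0,0,0],-1]]'
python3 -m jog '[[[0,0,0],[0,0,0],-1],[[0,0,0],[0,0,0],-1]]'
python3 -c "
from h import *
s,R=st();hook(s,R);cv2.imwrite('pics/u.png',vision.snapshot('scene')[150:310,230:430,::-1].repeat(3,0).repeat(3,1))"
```

```text
time: 16.75
tool_pos: [498.4, 312.8, 23.2]
tcp_rot: [-92.3, 89.7, -152.4]
ft_force: [-0.9, -1.3, -2.3]
finger_gap: 26.1
time: 16.92
tool_pos: [501.3, 314.5, 28.4]
tcp_rot: [86.4, 89.9, 26.3]
ft_force: [0.9, -0.1, -2.0]
finger_gap: 26.1
t 16.92 tcp [501.3 314.5  28.4] fing [ 0.001  0.    -1.   ] jaw [ 0.498 -0.867  0.   ] jawyaw -60.11 F [ 0.9 -0.1 -2. ] gap 26.1 q [27.1 17.5 96.9 -0.  65.5 87.2]
grip [496.1 311.5  25.4] yaw -150.11 crook saw [ -90.7 -184.1   25.4]
```

View pics/u.png

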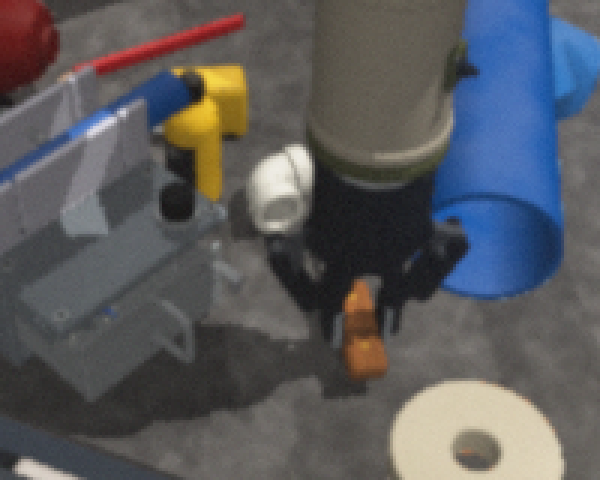

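The tray stays out with its loop at (180,330). The hook is over the bench between the tray and the blue pipe, and the elbow at (280,190) is untouched. Lower the last part until the bench is felt.

```bash
python3 -m jog '[[[0,0,-0.006],[0,0,0],-1],[[0,0,-0.01],[0,0,0],-1],[[0,0,-0.013],[0,0,0],-1],[[0,0,-0.013],[0,0,0],-1]]'
python3 -m jog '[[[0,0,-0.001],[0,0,0],-1],[[0,0,-0.0015],[0,0,0],-1],[[0,0,-0.0015],[0,0,0],-1]]'
```

```text
time: 17.3
tool_pos: [499.9, 314.0, 14.0]
tcp_rot: [-92.5, 90.0, -152.6]
ft_force: [0.0, -0.5, -2.0]
finger_gap: 26.0
time: 17.55
tool_pos: [500.3, 314.3, 13.5]
tcp_rot: [83.8, 90.0, 23.7]
ft_force: [-1.0, -1.3, 1.6]
finger_gap: 26.1
```

```bash
python3 -m jog '[[[0,0,0],[0,0,0],-0.2],[[0,0,0],[0,0,0],-0.1],[[0,0,0.001],[0,0,0],0.05],[[0,0,0.001],[0,0,0],0.15],[[0,0,0.001],[0,0,0],0.15]]' 30
python3 -c "
from h import *
st()"
python3 -m jog '[[[0,0,0.01],[0,0,0],0.15],[[0,0,0.03],[0,0,0],0.15],[[0,0,0.06],[0,0,0],0.15],[[0,0,0.1],[0,0,0],0.15],[[0,0,0.14],[0,0,0],0.15]]'
python3 -m jog '[[[0,0,0.04],[0,0,0],0.15],[[0,0,0.08],[0,0,0],0.15],[[0,-0.0,0.1],[0,0,0],0.15],[[0,0.0,0.1],[0,0,0],0.15],[[0,0,0.1],[0,0,0],0.15]]'
python3 -c "
from h import *
st()
for n in('wrist','scene','top'):cv2.imwrite(f'pics/v_{n}.png',vision.snapshot(n)[:,:,::-1])"
```

```text
time: 17.97
tool_pos: [500.4, 314.3, 14.2]
tcp_rot: [87.7, 90.0, 27.6]
ft_force: [0.3, 0.4, -0.7]
finger_gap: 48.9
t 17.97 tcp [500.4 314.3  14.2] fing [ 0.  0. -1.] jaw [ 0.498 -0.867  0.   ] jawyaw -60.1 F [ 0.3  0.4 -0.7] gap 48.9 q [27.2 18.6 97.3  0.  64.1 87.3]
time: 18.38
tool_pos: [499.3, 313.7, 155.3]
tcp_rot: [-93.0, 89.9, -153.1]
ft_force: [0.6, 0.2, -0.1]
finger_gap: 48.9
time: 18.8
tool_pos: [501.2, 314.7, 257.0]
tcp_rot: [87.3, 89.7, 27.2]
ft_force: [-0.3, 0.0, -1.4]
finger_gap: 48.9
t 18.8 tcp [501.2 314.7 257. ] fing [ 0.004  0.002 -1.   ] jaw [ 0.498 -0.867  0.   ] jawyaw -60.1 F [-0.3  0.  -1.4] gap 48.9 q [27.2  5.5 85.5  0.  88.7 87.3]
```

View pics/v_wrist.png

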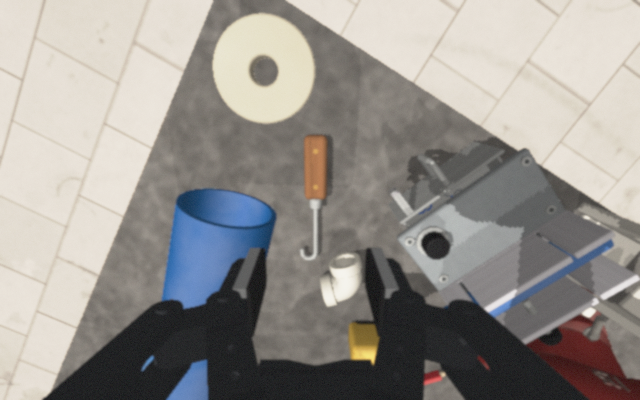

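View pics/v_scene.png

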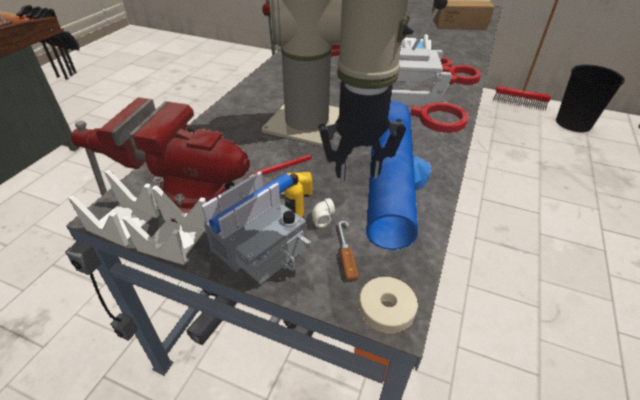

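View pics/v_top.png

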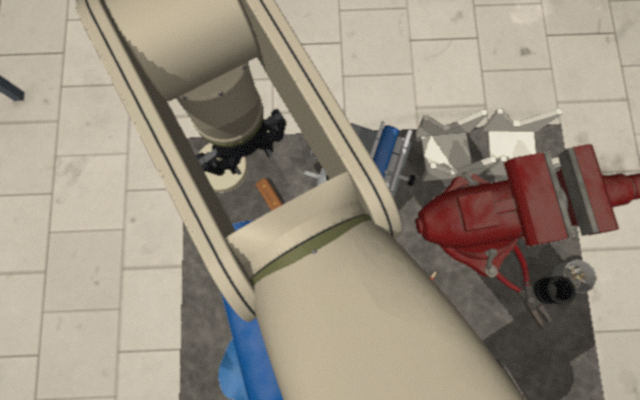

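The hook lies flat and free: handle at (347,262) and crook at (342,225) in the scene picture. The elbow at (323,212) and bottle at (300,190) are as before, and the gripper is well above everything. Last check on the loop's position and the shift of the bottle and elbow.

Run:
```python
from h import *
a=cv2.imread('pics/a_scene.png');b=cv2.imread('pics/v_scene.png');ms=vision.camera_model('scene')
def cen(I,lo,hi,box):
    h=cv2.cvtColor(I,cv2.COLOR_BGR2HSV);M=cv2.inRange(h,lo,hi);x0,y0,x1,y1=box;ys,xs=np.nonzero(M[y0:y1,x0:x1]);return len(xs),xs.mean()+x0,ys.mean()+y0
for I in(a,b):
    print('bottle',cen(I,(18,120,90),(32,255,255),(280,165,320,220)),'elbow',cen(I,(10,0,130),(40,70,255),(308,192,336,232)))
x0,y0,k=255,225,9
o=cv2.resize(b[y0:y0+60,x0:x0+110],None,fx=7,fy=7,interpolation=cv2.INTER_CUBIC)
for z in(30,50,70):
    q=(np.array(proj(ms,saw(-111,0,z)))-[x0,y0]+.5)*7-.5;cv2.circle(o,tuple(int(v) for v in q),2,(0,255,0),-1)
cv2.imwrite('pics/w.png',o)
h=cv2.cvtColor(b,cv2.COLOR_BGR2HSV);M=cv2.inRange(h,(3,110,60),(18,255,255));M[:235]=0;M[290:]=0;M[:,:325]=0;M[:,370:]=0
ys,xs=np.nonzero(M);P=np.array([onz(ms,x,y,12)[:2] for x,y in zip(xs,ys)]).astype(np.float32);print('handle',cv2.minAreaRect(P))
```

```text
bottle (660, np.float64(300.2060606060606), np.float64(190.2348484848485)) elbow (335, np.float64(323.77910447761195), np.float64(209.88358208955225))
bottle (668, np.float64(300.10179640718565), np.float64(190.13622754491018)) elbow (399, np.float64(323.468671679198), np.float64(210.60902255639098))
handle ((497.54046630859375, 311.1080017089844), (84.36515045166016, 27.875774383544922), 29.661067962646484)
```

View pics/w.png

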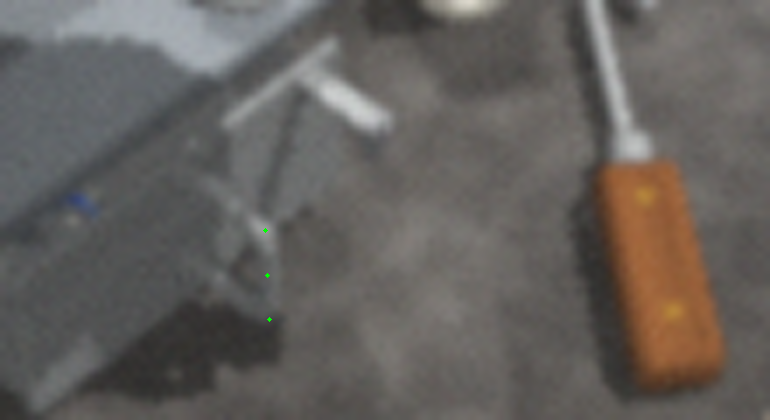

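The loop's bar at (270,265) lies on the predicted "fully out" position. The handle lies flat at (497,311), about 180 mm from the loop at its crook, and the bottle and elbow have moved by less than 1 pixel. I'm handing in.

```bash
python3 -c "
from bench import order
print(order.hand_in())"
```

```text
the job is handed in; nothing more can be done
None
```

I pressed the catch and the tray was let go. I then hooked its loop, drew it out to the stop with the hook only, and unhooked it. The hook lies flat on the bench and the job is handed in at about 19 s; no verdict was reported.

**What the last checks showed**
- **Tray:** at its stop the pull rose to about 7.6 N with no more travel. The final picture has the loop's bar on its "fully out" position (saw x ≈ -111 mm).
- **Hook:** released at about (497, 311) mm, its crook roughly 180 mm from the loop. The gripper is about 250 mm above the bench, touching nothing. Flatness was judged from the pictures and from where the bench was felt, not measured.
- **Bottle and elbow:** each moved less than 1 pixel in the scene picture.

**Disagreements:** the wrist camera put the hook in the grip about 7 mm further back than the scene camera did. I used the scene camera, which had also located the loop; the contacts with the bar and the stop agreed with it.

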